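# Lock the bar rests into the measuring stage and lay the reference bar on them

### The arm

A 6-joint arm with a two-finger parallel gripper is mounted at the origin on the work surface. World frame = base frame: x ahead of the robot, y to its left, z up, the work surface at z = 0. Lengths are in m, angles in rad, forces in N, time in s.
With the tool pointing down it reaches from about 0.35 to 0.775 m from the base axis. Payload 5.5 kg.
Tool frame: the origin (TCP) lies midway between the tips of the shut fingers; the grasp point (between the pads) lies 19 mm behind it; z points along the fingers, y is the line along which they close (so a half turn about z gives the same grasp; the last joint's range is limited). The gripper opens to 85 mm and grips with 20 to 120 N. Pads are 22 mm wide; open, the fingers measure 114 mm over their backs; the gripper's body (76 mm by 85 mm) begins 54 mm behind the grasp point. The pads swing forward as they close: fully open they stand 13 mm farther back than shut.
Start: joints at [0.982, 0.313, 0.046, 1.304, 0, 1.431], TCP at [0.25, 0.518, 0.231] pointing down, gripper open.
Joint ranges: [-2.76, 2.76], [-0.86, 1.69], [-1.03, 1.26], [-2.2, 2.34], [-1.47, 1.5], [-3.14, 3.14]. Speed limits (rad/s): [2.57, 2.57, 3.14, 3.14, 3.14, 3.14].

### API

Orientations are given as a unit quaternion [w, x, y, z].
In Python, from workcell import env gives the robot as it stands. The module is installed in compiled form; this text tells all that it offers.
- The arm moves only by the tool carry_out, never from a script. Its argument "series" is a list of rows, each an object with "delta_rot": the turn, a rotation vector about the world's x, y, z normalised to -1 to 1, where 1 is 0.1 rad, a list of three; "travel": the shift along the world's x, y, z normalised to -1 to 1, where 1 is 0.025 m, a list of three; "fingers": the closure, from -1 (fully open) to 1 (shut). In form: [{"delta_rot": [ax, ay, az], "travel": [tx, ty, tz], "fingers": fingers}, ...]. A call has 1 to 5 rows; each row shifts and turns the commanded pose from where the row before left it; what a row does not reach is not made up. A row lasts 1/8 s, in which the tool goes at most 62.5 mm and 10.7 degrees, less where a joint would pass 70% of its speed; a pose out of reach is approached as far as the arm can. A call with a number of a shift or a turn outside -1 to 1 is refused whole. A call with a gripper value outside its range is refused whole. The fingers move at their own pace and stop on an object; "squeeze" is the grip in N (left out, the last holds). Time passes only in rows, so rows that do not move let the fingers close. It gives the time, the measured TCP pose, the force, the opening and the grip force at its end, in the units of the state.
- env.get_state(): the state, without advancing time (a new reading comes with each control period).
- env.read_camera(name): name is "scene" or "top" or "wrist"; returns a dict with "color" (480x640x3 uint8, red, green, blue), "fx", "fy", "cx", "cy" (pixels), "world_from_camera" (4x4, takes a point from camera to world coordinates); the wrist camera has in their place "hand_eye" (4x4, takes a point from camera to tool coordinates, whose origin is the TCP and whose axes are the flange's). Camera axes: x right, y up, looking along -z (the intrinsics and any distortion apply to the point x, -y, -z); pixel columns grow to the right and rows downward; lengths in m; the calibration is good to about 2 mm. A picture is of the moment at which its call begins: read the wrist's pose just before it. There is no depth.
- env.hand_in(): hands the job in; it is judged then, once.
The state is a dict: "clock": time; "joint_pos": joint angles; "qvel": joint speeds; "tau": joint torques, N m; "tcp_pos": TCP position; "orientation": TCP orientation; "wrist_force": force on the tool from outside, world axes, zero at the start; "ft_torque": the same for the moment, N m; "finger_gap": finger opening in m; "grip_force": force on a finger pad.
Only numpy, scipy, OpenCV 4.12 (cv2) and the standard library are available. Lean on these libraries where they do the work, as an engineer would, in place of code of your own. Each camera call takes 0.05 s, during which the arm holds its last target. There are 200 camera calls.

### The job

Set the measuring stage up for the reference bar. Lift every bar rest off its two-pronged hook on the rack, align its lugs with the slots of a bayonet socket on the stage, push it fully down and twist it clockwise to the stop; one socket is closed by a blanking cap, which must be twisted back, drawn out and hung by its collar on an empty hook of the rack, whether or not its socket is needed. When all the rests are locked, pick up the bar by its handle and lay it, handle up, in their channels so that it lies across every rest with its ends reaching past them; do not disturb the other things on the table.

Things in the scene. Friction and masses are not known exactly. Their poses are not given: they have to be found in the camera images.
- stage: Fixed grey plate 110 x 280 x 15 mm with three round steel bayonet sockets in a row along its y, 85 mm apart. Origin: centre of underside; z up. A rest enters a socket with its x axis turned 60 deg counter-clockwise (from above) from the plate's y, either way round, and is locked by turning it 60 deg clockwise to a stop: its x then lies along the plate's y. Only friction holds it there
- socket0 (a point): Centre of the top face of the socket at the plate's -y end, 38 mm above the table; axes as the stage. Each socket is 71 mm across: a 36 mm bore with two slots on either side, 17 mm wide and reaching 28 mm from the axis, through an 8 mm thick top rim; below the rim is room for the lugs, down to 15 mm above the table
- socket1 (a point): The same point of the middle socket
- socket2 (a point): The same point of the socket at the plate's +y end
- rack: Fixed white rack, base 100 x 290 mm, with three two-pronged steel hooks in a row along its y, 95 mm apart. The prongs point to its -x, upper side 45 mm above the table, 42 mm clear gap between the two prongs, tips upturned by 8 mm; nothing of it is higher than 53 mm. Origin: centre of underside; z up
- hook0 (a point): Midway between the prongs of the hook at the rack's -y end, level with their upper side (45 mm above the table); a hanging rest's axis passes here
- hook1 (a point): The same for the middle hook
- hook2 (a point): The same for the hook at the rack's +y end
- rest0: Aluminium bar rest 77 mm tall, about 0.25 kg. Origin: centre of its lower end, z up its axis. Shank 32 mm across (0-21 mm up) with two lugs, one either way along its x (12 mm wide, to 25 mm from the axis, 3.5-10.5 mm up); collar 66 mm across (21-29); block 40 (x) by 42 (y) mm (29-55); above it two cheeks, flush with the block's 42 mm sides, up to 77 mm: a channel along x, 32 mm wide, floor at 55
- rest1: Another rest just like rest0. Any of the rests may be absent. A rest starts hanging upright by its collar on the prongs of a hook, x within 0.25 rad of the rack's x, lugs below the prongs and in line with the gap, and comes off straight up. Grip it across its 42 mm flats (fingers closing along its y), above the collar
- rest2: Another rest just like rest0. Fully home in a socket, a rest's collar sits on the socket's top face, its origin 21 mm below that face, and its lugs lie below the rim
- cap0: Grey plastic blanking cap, 0.15 kg, same shank, lugs and collar as a rest, but above the collar only a flat grip 44 (x) by 20 (y) mm, 29-69 mm up. Origin: centre of its lower end, z up. Exactly one of cap0, cap1, cap2 is present. It starts locked in a socket (cap0 in socket0 and so on); turn it 60 deg counter-clockwise and it comes straight up
- cap1: A cap just like cap0. Hung on a hook, its shank hangs between the prongs, its collar rests on them and its origin is 21 mm below the hook's point; its lugs pass down between the prongs only when its x axis is within about 0.3 rad of the rack's x (either way round)
- cap2: A cap just like cap0
- bar: Steel reference bar, 240 mm long (x), 26 mm wide (y), 30 mm tall, 0.45 kg, with a black plastic handle block 60 (x) by 24 (y) mm standing on the middle of its top, from 30 to 72 mm up. Origin: centre of its underside; x along it, z up. It lies on the table at the start, handle up
- nozzle: Bystander: loose copper nozzle, a cone-topped cylinder 48 mm across, 50 mm tall, between rack and stage; leave alone. Origin: centre of underside
- cleaner: Bystander: loose white cleaner bottle 60 mm across, 150 mm tall; leave alone. Origin: centre of underside
- tin: Bystander: loose steel cup 70 mm across, 50 mm tall; leave alone. Origin: centre of underside
There are look-alikes about, which are no part of the job. What is shaped like the rest2 but green or yellow is not meant.

How it is judged:
On the way:
1. every rest is fully down and twisted to the locked position in a socket of the stage (((horizontal distance between rest0 and socket0 below 0.005 m and z of rest0 in the frame of socket0 between -0.025 and -0.018 m and angle between the x axis of rest0 and the y axis of stage, either way round below 0.16 rad) or (horizontal distance between rest0 and socket1 below 0.005 m and z of rest0 in the frame of socket1 between -0.025 and -0.018 m and angle between the x axis of rest0 and the y axis of stage, either way round below 0.16 rad) or (horizontal distance between rest0 and socket2 below 0.005 m and z of rest0 in the frame of socket2 between -0.025 and -0.018 m and angle between the x axis of rest0 and the y axis of stage, either way round below 0.16 rad)) and ((horizontal distance between rest1 and socket0 below 0.005 m and z of rest1 in the frame of socket0 between -0.025 and -0.018 m and angle between the x axis of rest1 and the y axis of stage, either way round below 0.16 rad) or (horizontal distance between rest1 and socket1 below 0.005 m and z of rest1 in the frame of socket1 between -0.025 and -0.018 m and angle between the x axis of rest1 and the y axis of stage, either way round below 0.16 rad) or (horizontal distance between rest1 and socket2 below 0.005 m and z of rest1 in the frame of socket2 between -0.025 and -0.018 m and angle between the x axis of rest1 and the y axis of stage, either way round below 0.16 rad)) and ((horizontal distance between rest2 and socket0 below 0.005 m and z of rest2 in the frame of socket0 between -0.025 and -0.018 m and angle between the x axis of rest2 and the y axis of stage, either way round below 0.16 rad) or (horizontal distance between rest2 and socket1 below 0.005 m and z of rest2 in the frame of socket1 between -0.025 and -0.018 m and angle between the x axis of rest2 and the y axis of stage, either way round below 0.16 rad) or (horizontal distance between rest2 and socket2 below 0.005 m and z of rest2 in the frame of socket2 between -0.025 and -0.018 m and angle between the x axis of rest2 and the y axis of stage, either way round below 0.16 rad))), for 0.3 s.
At the end, for the whole second after the job is handed in: Each rest locked (5 mm from a socket's axis, origin 18-25 mm below its top, channel within 0.16 rad of the row); cap upright on a hook (30 mm, origin 18-25 mm below it); bar still, tilt under 0.06 rad, each rest within 12 mm of its line, 115 mm of its middle, bar underside 50-60 mm over its origin (all of step 1 and ((horizontal distance between cap0 and hook0 below 0.03 m and z of cap0 in the frame of hook0 between -0.025 and -0.018 m) or (horizontal distance between cap0 and hook1 below 0.03 m and z of cap0 in the frame of hook1 between -0.025 and -0.018 m) or (horizontal distance between cap0 and hook2 below 0.03 m and z of cap0 in the frame of hook2 between -0.025 and -0.018 m)) and angle between each of cap0, cap1, cap2's own z axis and vertical below 0.1 rad and ((horizontal distance between cap1 and hook0 below 0.03 m and z of cap1 in the frame of hook0 between -0.025 and -0.018 m) or (horizontal distance between cap1 and hook1 below 0.03 m and z of cap1 in the frame of hook1 between -0.025 and -0.018 m) or (horizontal distance between cap1 and hook2 below 0.03 m and z of cap1 in the frame of hook2 between -0.025 and -0.018 m)) and ((horizontal distance between cap2 and hook0 below 0.03 m and z of cap2 in the frame of hook0 between -0.025 and -0.018 m) or (horizontal distance between cap2 and hook1 below 0.03 m and z of cap2 in the frame of hook1 between -0.025 and -0.018 m) or (horizontal distance between cap2 and hook2 below 0.03 m and z of cap2 in the frame of hook2 between -0.025 and -0.018 m)) and x of rest0 in the frame of bar between -0.115 and 0.115 m and y of rest0 in the frame of bar between -0.012 and 0.012 m and z of rest0 in the frame of bar between -0.06 and -0.05 m and x of rest1 in the frame of bar between -0.115 and 0.115 m and y of rest1 in the frame of bar between -0.012 and 0.012 m and z of rest1 in the frame of bar between -0.06 and -0.05 m and x of rest2 in the frame of bar between -0.115 and 0.115 m and y of rest2 in the frame of bar between -0.012 and 0.012 m and z of rest2 in the frame of bar between -0.06 and -0.05 m and angle between bar's own z axis and vertical below 0.06 rad and linear speed of bar below 0.02 m/s); the robot touches nothing.
It fails at once if a bystander (nozzle, cleaner bottle or cup) is moved more than 30 mm (distance of any of nozzle, cleaner, tin from where it was at the start of the episode above 0.03 m).
Of rest0, rest1, rest2 only 2 to 3 are there at a start; the rules pass over those that are not, and their reading is None.
Of cap0, cap1, cap2 only 1 to 1 are there at a start; the rules pass over those that are not, and their reading is None.
At some moment in a run one of bar may be knocked a few centimetres aside while the robot is not near it.
Once in a run the grip may slacken for a moment while it holds something.
It also fails if it takes over 210 s, if anything falls off the work surface, if the arm or the gripper's body presses on something with over 40 N, if the wrist force passes 120 N, or if a joint passes its speed limit or range.

## Working session

There is one attempt and no reset: what is moved stays moved. The work goes in short steps, Python scripts to look and compute and a tool call to move; the robot and the scene stay as the last step left them, time stands still between calls to the robot, and variables do not carry over. Pictures are saved under pics/ and viewed, at most 16 in all, crops included, and the job is handed in when it is done.

Besides the shell and the picture viewer there is one more tool, called after "Call:" as a command line: name --argument value ..., lists and objects as JSON in quotes. carry_out: Moves the arm, as the interface text tells. Its arguments: {"type":"object","properties":{"series":{"type":"array","items":{"type":"object","properties":{"delta_rot":{"type":"array","items":{"type":"number"}},"travel":{"type":"array","items":{"type":"number"}},"fingers":{"type":"number"}}}},"squeeze":{"type":"number"}},"required":["series"]}

```bash
mkdir -p pics; python3 - <<'E'
from workcell import env
import cv2,numpy as np
np.set_printoptions(precision=4,suppress=True)
s=env.get_state(); print({k:np.round(v,4) for k,v in s.items()})
for n in ("scene","top","wrist"):
    c=env.read_camera(n); cv2.imwrite(f"pics/{n}0.png",c["color"][:,:,::-1])
    print(n,[(k,np.array(v)) for k,v in c.items() if k!="color"])
E
```

```text
{'clock': np.float64(0.0), 'joint_pos': array([ 0.9824,  0.314 ,  0.045 ,  1.3036, -0.    ,  1.4312]), 'qvel': array([-0.0011, -0.    ,  0.0015, -0.0003,  0.0004,  0.0009]), 'tau': array([  0.0013, -48.0628,  29.8534,   0.0193,   0.    ,  -0.    ]), 'tcp_pos': array([0.2492, 0.5176, 0.2304]), 'orientation': array([-0.0003,  0.2225,  0.9749, -0.0009]), 'wrist_force': array([ 0.2859, -0.1408, -0.1977]), 'ft_torque': array([-0.0041, -0.0058, -0.0139]), 'grip_force': np.float64(0.0), 'finger_gap': np.float64(0.0851)}
scene [('fx', array(604.2491)), ('fy', array(604.2491)), ('cx', array(312.081)), ('cy', array(232.8016)), ('world_from_camera', array([[ 0.8674, -0.3201,  0.3811,  1.1213],
       [ 0.4974,  0.5838, -0.6417, -0.9267],
       [-0.0171,  0.7461,  0.6656,  0.9901],
       [ 0.    ,  0.    ,  0.    ,  1.    ]]))]
top [('fx', array(463.1816)), ('fy', array(463.1816)), ('cx', array(318.975)), ('cy', array(245.7179)), ('world_from_camera', array([[-0.0215,  0.9967, -0.0783,  0.4865],
       [-0.9998, -0.0213,  0.0039, -0.0109],
       [ 0.0022,  0.0783,  0.9969,  1.0145],
       [ 0.    ,  0.    ,  0.    ,  1.    ]]))]
wrist [('fx', array(413.9648)), ('fy', array(413.9648)), ('cx', array(321.1948)), ('cy', array(242.4758)), ('hand_eye', array([[-0.0001,  0.9595,  0.2818,  0.0722],
       [ 1.    ,  0.0002, -0.0001, -0.0006],
       [-0.0002,  0.2818, -0.9595, -0.143 ],
       [ 0.    ,  0.    ,  0.    ,  1.    ]]))]
```

View pics/top0.png

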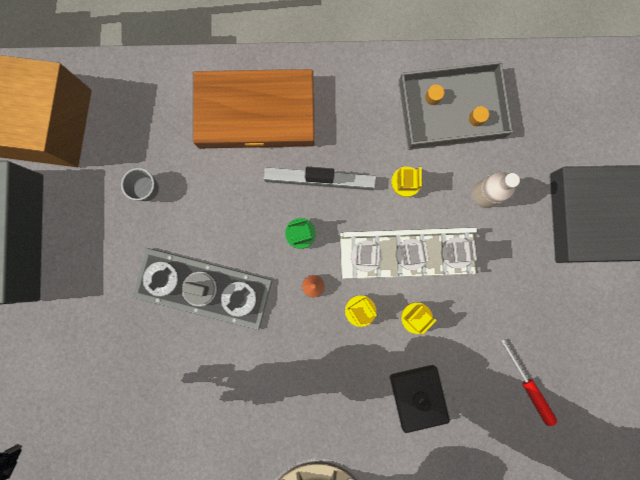

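View pics/scene0.png

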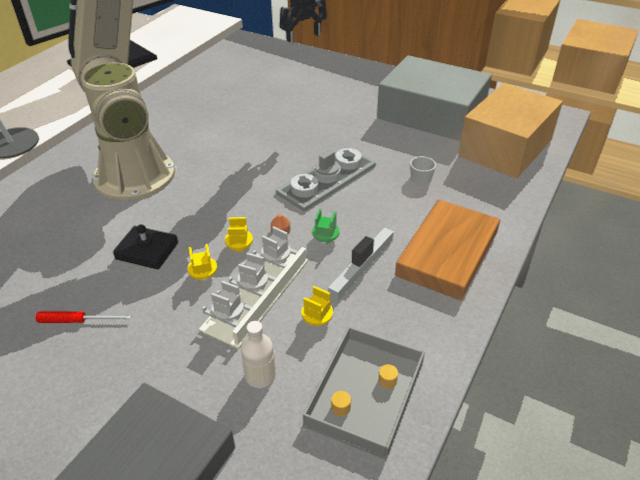

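The top view shows the stage at left, around (205,288), with the cap in the middle socket. The rack is at (410,253) with a rest on all three hooks, and the bar is at (320,178). I'll enlarge the details.

```bash
cat > h.py <<'E'
import numpy as np,cv2
from scipy.spatial.transform import Rotation as R
K={"scene":(604.2491,312.081,232.8016),"top":(463.1816,318.975,245.7179),"wrist":(413.9648,321.1948,242.4758)}
T={"scene":np.array([[0.8674,-0.3201,0.3811,1.1213],[0.4974,0.5838,-0.6417,-0.9267],[-0.0171,0.7461,0.6656,0.9901],[0,0,0,1]]),
"top":np.array([[-0.0215,0.9967,-0.0783,0.4865],[-0.9998,-0.0213,0.0039,-0.0109],[0.0022,0.0783,0.9969,1.0145],[0,0,0,1]])}
HE=np.array([[-0.0001,0.9595,0.2818,0.0722],[1,0.0002,-0.0001,-0.0006],[-0.0002,0.2818,-0.9595,-0.143],[0,0,0,1]])
def wristT(s):
    q=s["orientation"];M=np.eye(4);M[:3,:3]=R.from_quat([q[1],q[2],q[3],q[0]]).as_matrix();M[:3,3]=s["tcp_pos"];return M@HE
def ray(n,u,v,M=None):
    f,cx,cy=K[n];M=T[n] if M is None else M
    d=M[:3,:3]@np.array([(u-cx)/f,-(v-cy)/f,-1]);return M[:3,3],d/np.linalg.norm(d)
def atz(n,u,v,z,M=None):
    o,d=ray(n,u,v,M);return o+d*(z-o[2])/d[2]
def tri(*rays):
    A=sum(np.eye(3)-np.outer(d,d) for o,d in rays);b=sum((np.eye(3)-np.outer(d,d))@o for o,d in rays)
    p=np.linalg.solve(A,b);return p,[round(float(np.linalg.norm(np.cross(p-o,d)))*1000,1) for o,d in rays]
def proj(n,p,M=None):
    f,cx,cy=K[n];M=T[n] if M is None else M
    q=np.linalg.inv(M)@np.append(p,1);return cx-f*q[0]/q[2],cy+f*q[1]/q[2]
E
python3 - <<'E'
import cv2,numpy as np
t=cv2.imread("pics/top0.png");s=cv2.imread("pics/scene0.png")
z=lambda a,x,y,w,h,k:cv2.resize(a[y:y+h,x:x+w],None,fx=k,fy=k,interpolation=cv2.INTER_CUBIC)
cv2.imwrite("pics/c1.png",np.vstack([z(t,130,245,150,85,4),z(t,335,222,150,64,4)]))
a=z(s,270,140,110,70,4);b=z(s,200,220,110,130,4)
print(a.shape,b.shape)
cv2.imwrite("pics/c2.png",np.hstack([b,np.vstack([a,np.zeros((240,440,3),np.uint8)])][:1]+[np.vstack([a,np.zeros((240,440,3),np.uint8)])[:, :280*0+360]]))
E
```

```text
(280, 440, 3) (520, 440, 3)
```

View pics/c1.png

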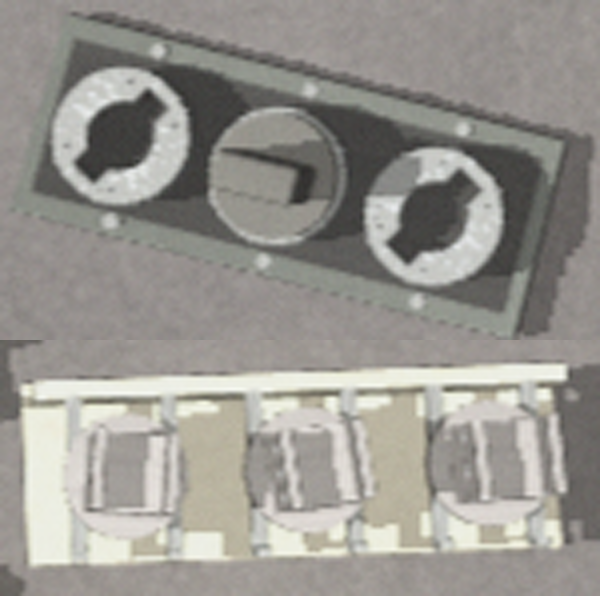

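View pics/c2.png

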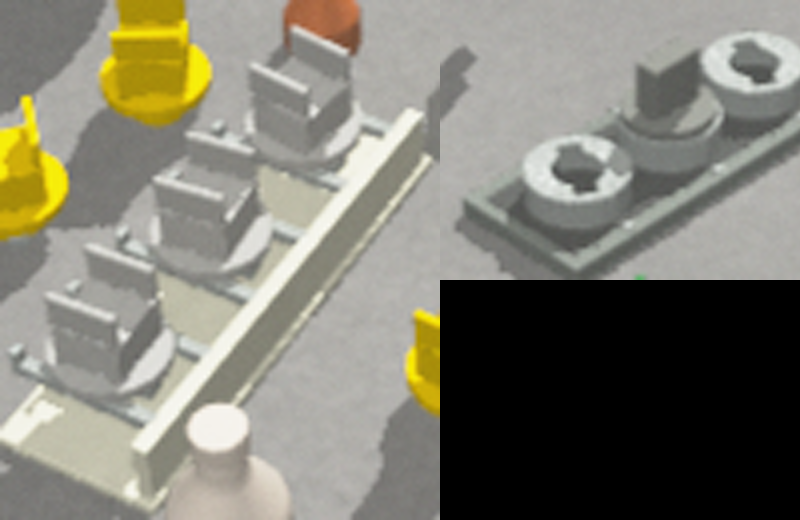

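The crops show sockets at c1 (121,137) and (432,216), the cap collar at (277,177), and rest collars at c1 (125,475), (310,470) and (490,462). The same features appear in the scene crop, so I can triangulate.

```bash
python3 - <<'E'
from h import *
np.set_printoptions(precision=4,suppress=True)
st=lambda X,Y:(130+X/4,245+Y/4); rk=lambda X,Y:(335+X/4,222+(Y-340)/4)
ss=lambda X,Y:(270+(X-440)/4,140+Y/4); sr=lambda X,Y:(200+X/4,220+Y/4)
print("sockR",tri(ray("top",*st(432,216)),ray("scene",*ss(578,170))))
print("sockL",tri(ray("top",*st(121,137)),ray("scene",*ss(755,72))))
L=atz("top",*st(121,137),.038);Rr=atz("top",*st(432,216),.038);M=atz("top",*st(277,177),.046)
print("z38",L,M,Rr,"dist",np.linalg.norm(L-Rr),"yaw of row(R->L)",np.arctan2(*(L-Rr)[[1,0]]))
a,b=atz("top",*st(150,103),.038),atz("top",*st(90,172),.038);print("slot ang",np.arctan2(*(a-b)[[1,0]]))
a,b=atz("top",*st(465,180),.038),atz("top",*st(403,252),.038);print("slot ang",np.arctan2(*(a-b)[[1,0]]))
# rack: wall top from (23,385) to (565,367)
a,b=atz("top",*rk(25,400),.05),atz("top",*rk(565,380),.05);print("rack y yaw",np.arctan2(*(a-b)[[1,0]]),a,b)
for n,p in dict(h2=(125,475),h1=(310,470),h0=(490,463)).items(): print(n,atz("top",*rk(*p),.053))
# cheek-top corners, far(+x) end of left cheek / near end
for n,(p,q) in dict(h2=((137,0),(0,0))).items(): pass
# rest cheek tops: rest h2 : left cheek top (97,430)-(97,510); right cheek (165,432)-(158,513)
for n,q in dict(h2=((97,430),(95,510),(165,432),(158,513)),h1=((285,430),(297,507),(348,425),(362,500)),h0=((475,420),(487,498),(545,415),(558,492))).items():
    P=[atz("top",*rk(*c),.101) for c in q]; print(n,"mean",np.mean(P,0),"yaws",[float(np.arctan2(*(P[i]-P[i+1])[[1,0]])) for i in (0,2)],"sep",np.linalg.norm((P[0]+P[1]-P[2]-P[3])/2))
bl=[atz("top",u,v,.03) for u,v in ((264.5,175),(376,183))];print("bar",bl,np.mean(bl,0),np.linalg.norm(bl[0]-bl[1]))
for n,c in dict(h2=(307,95),h1=(207,185),h0=(105,290)).items(): pass
print("rest h2 tri mid of cheeks", tri(ray("top",*rk(130,472)),ray("scene",*sr(302,70))))
E
```

```text
sockR (array([0.4556, 0.159 , 0.032 ]), [1.1, 1.1])
sockL (array([0.5006, 0.326 , 0.0228]), [1.0, 1.0])
z38 [0.4997 0.3203 0.038 ] [0.477  0.2364 0.046 ] [0.4549 0.1573 0.038 ] dist 0.16899572439182736 yaw of row(R->L) 1.3026044580622373
slot ang -0.7227298465808779
slot ang -0.7273993553493424
rack y yaw 1.586688212002101 [ 0.5796 -0.0617  0.05  ] [ 0.5841 -0.3448  0.05  ]
h2 [ 0.539  -0.1125  0.053 ]
h1 [ 0.5396 -0.2088  0.053 ]
h0 [ 0.5412 -0.3026  0.053 ]
h2 mean [ 0.5382 -0.1093  0.101 ] yaws [-0.05326457239898969, -0.1171034190120276] sep 0.032377333567016525
h1 mean [ 0.539  -0.2054  0.101 ] yaws [0.11818881452115208, 0.14557877924906396] sep 0.031830305431871764
h0 mean [ 0.5416 -0.3012  0.101 ] yaws [0.10830877969236688, 0.12004610273053988] sep 0.03505966603552892
bar [array([0.7193, 0.0995, 0.03  ]), array([ 0.6968, -0.1406,  0.03  ])] [ 0.7081 -0.0206  0.03  ] 0.24108718859466494
rest h2 tri mid of cheeks (array([ 0.5398, -0.1105,  0.0878]), [1.5, 1.5])
```

Call:
carry_out --series '[{"travel":[0.76,-0.93,0],"delta_rot":[0,0,0.3],"fingers":-1},{"travel":[0.76,-0.93,0],"delta_rot":[0,0,0.3],"fingers":-1},{"travel":[0.76,-0.93,0],"delta_rot":[0,0,0.3],"fingers":-1},{"travel":[0.76,-0.93,0],"delta_rot":[0,0,0.3],"fingers":-1}]' --squeeze 60

```text
clock: 0.65
tcp_pos: [0.3258, 0.4242, 0.231]
orientation: [-0.0, 0.163, 0.987, -0.0]
wrist_force: [0.4, 0.1, 1.1]
finger_gap: 0.0854
grip_force: 0.0
```

Call:
carry_out --series '[{"travel":[0.76,-0.93,0],"delta_rot":[0,0,0.3],"fingers":-1},{"travel":[0.76,-0.93,0],"delta_rot":[0,0,0.3],"fingers":-1},{"travel":[0.76,-0.93,0],"delta_rot":[0,0,0.3],"fingers":-1},{"travel":[0.76,-0.93,0],"delta_rot":[0,0,0.3],"fingers":-1}]'

```text
clock: 1.15
tcp_pos: [0.4019, 0.3312, 0.2311]
orientation: [-0.0, 0.104, 0.995, -0.0]
wrist_force: [0.1, -0.4, -0.6]
finger_gap: 0.0854
grip_force: 0.0
```

Call:
carry_out --series '[{"travel":[0.76,-0.93,0],"delta_rot":[0,0,0.3],"fingers":-1},{"travel":[0.76,-0.93,0],"delta_rot":[0,0,0.3],"fingers":-1},{"travel":[0.76,-0.93,0],"delta_rot":[0,0,0.3],"fingers":-1},{"travel":[0.76,-0.93,0],"delta_rot":[0,0,0.3],"fingers":-1},{"fingers":-1}]'

```text
invalid input
```

```bash
cat > snap.py <<'E'
import sys,json
from workcell import env
from h import *
s=env.get_state();c=env.read_camera("wrist");n=sys.argv[1]
cv2.imwrite(f"pics/{n}.png",c["color"][:,:,::-1]);np.save(f"pics/{n}.npy",wristT(s))
M=wristT(s)
yx=R.from_quat(np.r_[s["orientation"][1:],s["orientation"][0]]).as_matrix()
print("t",s["clock"],"tcp",np.round(s["tcp_pos"],4),"psi_y",round(float(np.arctan2(yx[1,1],yx[0,1])),4),"zaxis",np.round(yx[:,2],4),"j6",round(float(s["joint_pos"][5]),3),"F",np.round(s["wrist_force"],1),"gap",round(float(s["finger_gap"]),4),"grip",round(float(s["grip_force"]),1))
E
python3 snap.py w1
```

```text
t 1.15 tcp [0.4019 0.3312 0.2311] psi_y 1.363 zaxis [-4.e-04 -2.e-04 -1.e+00] j6 0.743 F [ 0.1 -0.4 -0.6] gap 0.0854 grip 0.0
```

View pics/w1.png

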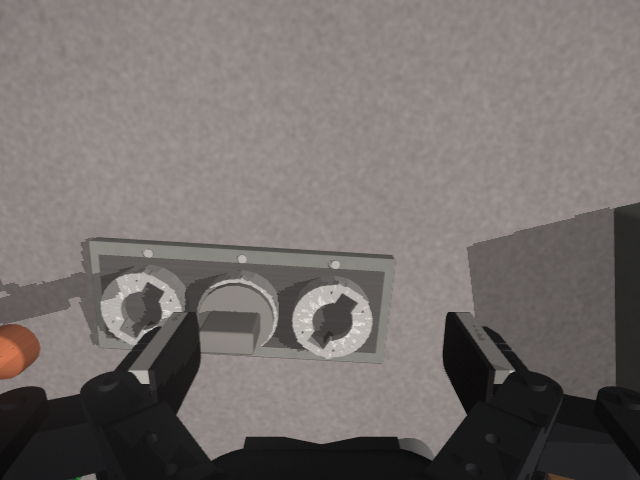

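The wrist view shows the +y socket at (332,320) with slot ends at (353,298) and (312,345), and the low-y socket at (142,307). I'll check these points and carry on to the rack.

```bash
python3 - <<'E'
from h import *
np.set_printoptions(precision=4,suppress=True)
M=np.load("pics/w1.npy");st=lambda X,Y:(130+X/4,245+Y/4)
for n,w,t in (("L",(332.5,320),(121,137)),("R",(142,307),(432,216))):
    print(n,tri(ray("wrist",*w,M),ray("top",*st(*t))),atz("wrist",*w,.038,M))
a,b=(atz("wrist",*p,.038,M) for p in ((353,298),(312,345)));print(np.arctan2(*(a-b)[[1,0]]),np.linalg.norm(a-b),(a+b)/2)
# edge-refined: fit socket face circle radius by bright-pixel mask rectified
for nm,img,n,MM in (("top","pics/top0.png","top",None),("w1","pics/w1.png","wrist",M)):
    im=cv2.imread(img)
    for c in ((.4997,.3203),(.4549,.1573)):
        xs=np.array([[c[0]+(i-60)*.001,c[1]+(j-60)*.001,.038] for i in range(121) for j in range(121)])
        uv=np.array([proj(n,p,MM) for p in xs],np.float32).reshape(121,121,2)
        q=cv2.remap(im,uv[...,0],uv[...,1],cv2.INTER_LINEAR);g=cv2.cvtColor(q,cv2.COLOR_BGR2GRAY)
        cv2.imwrite(f"pics/rect_{nm}_{c[1]}.png",q)
        dx=cv2.Sobel(cv2.GaussianBlur(g,(0,0),1.5).astype(float),6,1,0);dy=cv2.Sobel(cv2.GaussianBlur(g,(0,0),1.5).astype(float),6,0,1)
        best=max(((sum(-(dx[int(round(ci+35.5*np.sin(t))),int(round(cj+35.5*np.cos(t)))]*np.cos(t)+dy[int(round(ci+35.5*np.sin(t))),int(round(cj+35.5*np.cos(t)))]*np.sin(t)) for t in np.arange(0,6.28,.05)),ci,cj) for ci in np.arange(50,71,.5) for cj in np.arange(50,71,.5)))
        print(nm,c,"fit",c[0]+(best[1]-60)*.001,c[1]+(best[2]-60)*.001,int(best[0]))
E
```

```text
L (array([0.4998, 0.3201, 0.0391]), [0.2, 0.2]) [0.5005 0.3201 0.038 ]
R (array([0.4542, 0.1571, 0.037 ]), [0.7, 0.7]) [0.4532 0.1574 0.038 ]
2.2696858152726356 0.05906670698105139 [0.5023 0.3194 0.038 ]
top (0.4997, 0.3203) fit 0.5012 0.3213 21044
top (0.4549, 0.1573) fit 0.4559 0.1573 20442
w1 (0.4997, 0.3203) fit 0.5016999999999999 0.3193 18992
w1 (0.4549, 0.1573) fit 0.4559 0.1553 13448
```

Call:
carry_out --series '[{"travel":[0.5,-1,0],"delta_rot":[0,0,0.3],"fingers":-1},{"travel":[0.5,-1,0],"delta_rot":[0,0,0.3],"fingers":-1},{"travel":[0.5,-1,0],"delta_rot":[0,0,0.3],"fingers":-1},{"travel":[0.5,-1,0],"delta_rot":[0,0,0.3],"fingers":-1},{"travel":[0.5,-1,0],"delta_rot":[0,0,0],"fingers":-1}]'

```text
clock: 1.82
tcp_pos: [0.4641, 0.2063, 0.2311]
orientation: [-0.0, 0.044, 0.999, -0.0]
wrist_force: [0.1, 0.3, -0.2]
finger_gap: 0.0854
grip_force: 0.0
```

Call:
carry_out --series '[{"travel":[0.3,-1,0],"delta_rot":[0,0,0],"fingers":-1},{"travel":[0.3,-1,0],"delta_rot":[0,0,0],"fingers":-1},{"travel":[0.3,-1,0],"delta_rot":[0,0,0],"fingers":-1},{"travel":[0.3,-1,0],"delta_rot":[0,0,0],"fingers":-1},{"travel":[0.3,-1,0],"delta_rot":[0,0,0],"fingers":-1}]'

```text
clock: 2.45
tcp_pos: [0.5015, 0.0814, 0.2311]
orientation: [-0.0, 0.044, 0.999, 0.0]
wrist_force: [0.5, 1.3, 0.0]
finger_gap: 0.0857
grip_force: 0.0
```

Call:
carry_out --series '[{"travel":[0.3,-1,0],"delta_rot":[0,0,0],"fingers":-1},{"travel":[0.3,-1,0],"delta_rot":[0,0,0],"fingers":-1},{"travel":[0.3,-1,0],"delta_rot":[0,0,0],"fingers":-1},{"travel":[0.3,-1,0],"delta_rot":[0,0,0],"fingers":-1},{"travel":[0,-1,0],"delta_rot":[0,0,0],"fingers":-1}]'

```text
clock: 3.08
tcp_pos: [0.5317, -0.0436, 0.2309]
orientation: [-0.0, 0.044, 0.999, 0.0]
wrist_force: [-0.4, -0.1, -0.0]
finger_gap: 0.0855
grip_force: 0.0
```

Call:
carry_out --series '[{"travel":[0,-1,0],"delta_rot":[0,0,0],"fingers":-1},{"travel":[0,-0.6,0],"delta_rot":[0,0,0],"fingers":-1},{"travel":[0,0,0],"delta_rot":[0,0,0],"fingers":-1}]'

```text
clock: 3.45
tcp_pos: [0.5314, -0.0835, 0.2311]
orientation: [-0.0, 0.045, 0.999, 0.0]
wrist_force: [-0.3, 0.4, 0.3]
finger_gap: 0.0857
grip_force: 0.0
```

```bash
python3 snap.py w2
```

```text
t 3.45 tcp [ 0.5314 -0.0835  0.2311] psi_y 1.4804 zaxis [-3.e-04  4.e-04 -1.e+00] j6 -0.215 F [-0.3  0.4  0.3] gap 0.0857 grip 0.0
```

View pics/w2.png

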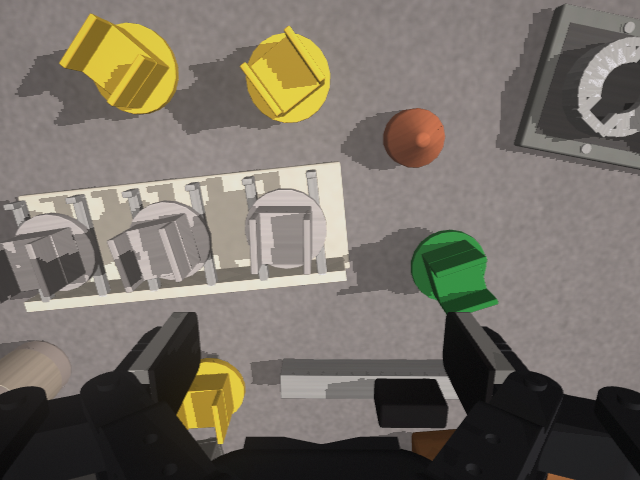

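w2 shows the three rests at (286,230), (160,240) and (50,255) and the nozzle at (414,137). I'll rectify at the cheek-top height for precise positions.

```bash
cat > rect.py <<'E'
import sys
from h import *
def rect(img,n,M,c,z,half=.045,k=6):
    N=int(half*2000*k/1)+1; g=(np.arange(N)-N//2)/k/1000
    # image: rows down = -x world, cols right = -y world (as top view)
    X=c[0]-g[:,None]+0*g[None];Y=c[1]-g[None]+0*g[:,None]
    f,cx,cy=K[n];M=T[n] if M is None else M;Mi=np.linalg.inv(M)
    P=np.stack([X,Y,0*X+z,0*X+1],-1)@Mi.T
    q=cv2.remap(img,(cx-f*P[...,0]/P[...,2]).astype(np.float32),(cy+f*P[...,1]/P[...,2]).astype(np.float32),cv2.INTER_CUBIC)
    for i in range(-4,5):
        p=N//2+i*10*k; 
        if 0<=p<N: cv2.putText(q,str(-i*10),(p-8,10),0,.35,(0,0,255));cv2.putText(q,str(-i*10),(0,p+4),0,.35,(0,0,255));q[p,::6]=(0,0,255);q[::6,p]=(0,0,255)
    return q
E
python3 - <<'E'
from rect import *
M=np.load("pics/w2.npy");im=cv2.imread("pics/w2.png");t=cv2.imread("pics/top0.png")
cs=((.5382,-.1093),(.539,-.2054),(.5416,-.3012))
k=3
cv2.imwrite("pics/r2.png",np.vstack([np.hstack([rect(i,n,m,c,.101,k=k) for c in cs[:3]]) for i,n,m in ((im,"wrist",M),(t,"top",None))])[:600,:812])
E
```

```text
(no output)
```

View pics/r2.png

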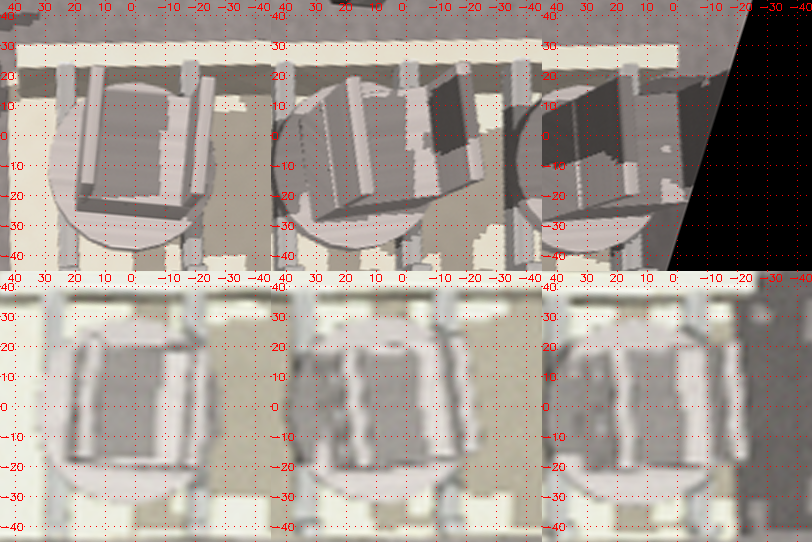

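Rest h2 is centred at (0.540,-0.112) with x yaw about -0.09, which matches the current tool yaw. I'll descend and grip.

Call:
carry_out --series '[{"travel":[0.17,-0.57,-1],"delta_rot":[0,0,0],"fingers":-1},{"travel":[0.17,-0.57,-1],"delta_rot":[0,0,0],"fingers":-1},{"travel":[0,0,-1],"delta_rot":[0,0,0],"fingers":-1},{"travel":[0,0,-1],"delta_rot":[0,0,0],"fingers":-1},{"travel":[0,0,-1],"delta_rot":[0,0,0],"fingers":-1}]'

```text
clock: 4.12
tcp_pos: [0.5401, -0.1102, 0.1056]
orientation: [0.0, 0.044, 0.999, 0.0]
wrist_force: [0.4, 0.5, 0.1]
finger_gap: 0.0854
grip_force: 0.0
```

Call:
carry_out --series '[{"travel":[0,0,-1],"delta_rot":[0,0,0],"fingers":-1},{"travel":[0,0,-0.92],"delta_rot":[0,0,0],"fingers":-1},{"travel":[0,0,0],"delta_rot":[0,0,0],"fingers":-1},{"travel":[0,0,0],"delta_rot":[0,0,0],"fingers":0},{"travel":[0,0,0],"delta_rot":[0,0,0],"fingers":1}]'

```text
clock: 4.75
tcp_pos: [0.541, -0.1115, 0.0596]
orientation: [0.001, 0.044, 0.999, -0.0]
wrist_force: [0.2, -0.6, -0.0]
finger_gap: 0.0518
grip_force: 0.0
```

Call:
carry_out --series '[{"travel":[0,0,0],"delta_rot":[0,0,0],"fingers":1},{"travel":[0,0,0],"delta_rot":[0,0,0],"fingers":1},{"travel":[0,0,0],"delta_rot":[0,0,0],"fingers":1}]'

```text
clock: 5.12
tcp_pos: [0.5411, -0.1118, 0.0597]
orientation: [0.001, 0.044, 0.999, -0.0]
wrist_force: [0.0, 0.6, 6.4]
finger_gap: 0.0414
grip_force: 61.4
```

Call:
carry_out --series '[{"travel":[0,0,0.5],"delta_rot":[0,0,0],"fingers":1},{"travel":[0,0,0.8],"delta_rot":[0,0,0],"fingers":1},{"travel":[0,0,1],"delta_rot":[0,0,0],"fingers":1},{"travel":[0,0,1],"delta_rot":[0,0,0],"fingers":1},{"travel":[0,0,0.7],"delta_rot":[0,0,0],"fingers":1}]' --squeeze 90

```text
clock: 5.75
tcp_pos: [0.5399, -0.1114, 0.1598]
orientation: [0.0, 0.044, 0.999, 0.0]
wrist_force: [0.0, -0.4, -2.2]
finger_gap: 0.0409
grip_force: 90.9
```

Call:
carry_out --series '[{"travel":[-0.31,0.98,0],"delta_rot":[0,0,-0.64],"fingers":1},{"travel":[-0.31,0.98,0],"delta_rot":[0,0,-0.64],"fingers":1},{"travel":[-0.31,0.98,0],"delta_rot":[0,0,-0.64],"fingers":1},{"travel":[-0.31,0.98,0],"delta_rot":[0,0,-0.64],"fingers":1}]'

```text
clock: 6.25
tcp_pos: [0.5082, -0.0127, 0.1586]
orientation: [-0.0, 0.173, 0.985, 0.0]
wrist_force: [0.5, 0.6, -2.0]
finger_gap: 0.0411
grip_force: 93.0
```

Call:
carry_out --series '[{"travel":[-0.31,0.98,0],"delta_rot":[0,0,-0.64],"fingers":1},{"travel":[-0.31,0.98,0],"delta_rot":[0,0,-0.64],"fingers":1},{"travel":[-0.31,0.98,0],"delta_rot":[0,0,-0.64],"fingers":1},{"travel":[-0.31,0.98,0],"delta_rot":[0,0,-0.64],"fingers":1}]'

```text
clock: 6.75
tcp_pos: [0.4772, 0.0853, 0.1586]
orientation: [-0.0, 0.297, 0.955, -0.0]
wrist_force: [0.1, -0.4, -1.5]
finger_gap: 0.0412
grip_force: 93.3
```

Call:
carry_out --series '[{"travel":[-0.31,0.98,0],"delta_rot":[0,0,-0.64],"fingers":1},{"travel":[-0.31,0.98,0],"delta_rot":[0,0,-0.64],"fingers":1},{"travel":[-0.31,0.98,0],"delta_rot":[0,0,-0.64],"fingers":1},{"travel":[0,0,0],"delta_rot":[0,0,0],"fingers":1}]'

```text
clock: 7.25
tcp_pos: [0.4537, 0.1591, 0.1585]
orientation: [-0.0, 0.385, 0.923, -0.0]
wrist_force: [0.2, -1.3, -1.4]
finger_gap: 0.0411
grip_force: 93.5
```

```bash
python3 snap.py w3; python3 - <<'E'
from workcell import env
from h import *
a=env.read_camera("top")["color"][:,:,::-1];b=env.read_camera("scene")["color"][:,:,::-1]
cv2.imwrite("pics/t3.png",a);cv2.imwrite("pics/s3.png",b)
w=cv2.imread("pics/w3.png")
z=lambda a,x,y,w,h,k:cv2.resize(a[y:y+h,x:x+w],None,fx=k,fy=k,interpolation=cv2.INTER_CUBIC)
u,v=map(int,proj("scene",[.4555,.1563,.13]))
cv2.imwrite("pics/v3.png",np.hstack([z(w,120,180,400,300,1),z(b,u-50,v-45,100,75,4)]));print(u,v)
E
```

```text
t 7.25 tcp [0.4537 0.1591 0.1585] psi_y 0.7808 zaxis [-8.e-04  0.e+00 -1.e+00] j6 0.96 F [ 0.2 -1.3 -1.4] gap 0.0411 grip 93.5
302 151
```

View pics/v3.png

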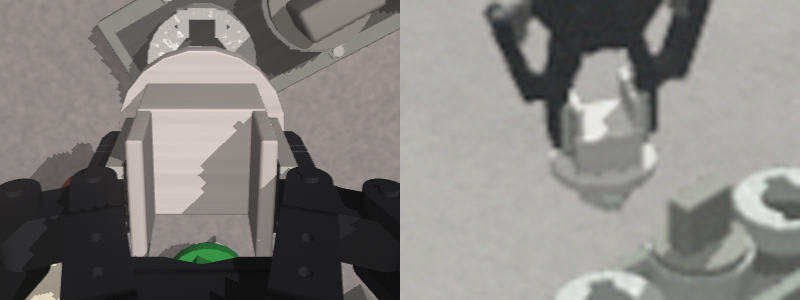

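```bash
python3 - <<'E'
from h import *
f=lambda u,v,z:np.round(atz("wrist",u,v,z,HE)*1000,1)
print("collar rim top z6.7 / bottom z14.7",f(322,230,.0067),f(322,230,.0147),"exp 33")
print("floor front edge exp20",f(322,289,-.0193)," face bottom exp20",f(322,263,.0067))
print("cheek end tops exp 20",f(261,291,-.0413),f(390,291,-.0413))
print("collar sides at y",f(241,310,.0067),f(405,300,.0067))
E
```

```text
collar rim top z6.7 / bottom z14.7 [33.1 -0.3  6.7] [31.  -0.3 14.7] exp 33
floor front edge exp20 [ 20.3  -0.3 -19.3]  face bottom exp20 [20.1 -0.3  6.7]
cheek end tops exp 20 [ 28.9 -16.6 -41.3] [ 28.9  17.7 -41.3]
collar sides at y [  0.4 -32.3   6.7] [ 4.7 32.3  6.7]
```

Call:
carry_out --series '[{"travel":[0.08,-0.11,-0.8],"delta_rot":[0,0,0],"fingers":1},{"travel":[0,0,-1],"delta_rot":[0,0,0],"fingers":1},{"travel":[0,0,-1],"delta_rot":[0,0,0],"fingers":1},{"travel":[0,0,-0.3],"delta_rot":[0,0,0],"fingers":1},{"travel":[0,0,0],"delta_rot":[0,0,0],"fingers":1}]'

```text
clock: 8.02
tcp_pos: [0.4568, 0.1548, 0.0808]
orientation: [-0.0, 0.386, 0.922, -0.0]
wrist_force: [-0.3, 0.2, -1.2]
finger_gap: 0.0414
grip_force: 93.5
```

Call:
carry_out --series '[{"travel":[0,0,-0.2],"delta_rot":[0,0,0],"fingers":1},{"travel":[0,0,-0.2],"delta_rot":[0,0,0],"fingers":1},{"travel":[0,0,0],"delta_rot":[0,0,0],"fingers":1}]'

```text
clock: 8.4
tcp_pos: [0.4566, 0.1554, 0.0707]
orientation: [-0.0, 0.386, 0.922, -0.0]
wrist_force: [0.0, -0.8, -1.9]
finger_gap: 0.0409
grip_force: 93.5
```

Call:
carry_out --series '[{"travel":[-0.03,0.03,-0.15],"delta_rot":[0,0,0],"fingers":1},{"travel":[0,0,-0.15],"delta_rot":[0,0,0],"fingers":1},{"travel":[0,0,0],"delta_rot":[0,0,0],"fingers":1}]'

```text
clock: 8.78
tcp_pos: [0.4557, 0.1561, 0.063]
orientation: [-0.0, 0.386, 0.922, -0.0]
wrist_force: [-0.2, 0.8, -2.9]
finger_gap: 0.0409
grip_force: 93.5
```

Call:
carry_out --series '[{"travel":[0,0,-0.15],"delta_rot":[0,0,0],"fingers":1},{"travel":[0,0,-0.15],"delta_rot":[0,0,0],"fingers":1},{"travel":[0,0,0],"delta_rot":[0,0,0],"fingers":1}]'

```text
clock: 9.15
tcp_pos: [0.4556, 0.156, 0.0554]
orientation: [-0.0, 0.386, 0.922, -0.0]
wrist_force: [-0.1, 1.0, -2.5]
finger_gap: 0.0411
grip_force: 93.5
```

Going in freely. I'll press home gently, then twist 60° clockwise.

Call:
carry_out --series '[{"travel":[0,0,-0.1],"delta_rot":[0,0,0],"fingers":1},{"travel":[0,0,-0.05],"delta_rot":[0,0,0],"fingers":1},{"travel":[0,0,0],"delta_rot":[0,0,0],"fingers":1}]'

```text
clock: 9.52
tcp_pos: [0.4561, 0.1561, 0.0528]
orientation: [0.0, 0.386, 0.922, 0.0]
wrist_force: [-2.8, -0.0, 3.9]
finger_gap: 0.0412
grip_force: 94.4
```

Call:
carry_out --series '[{"travel":[0,0,0],"delta_rot":[0,0,-0.6],"fingers":1},{"travel":[0,0,0],"delta_rot":[0,0,-0.6],"fingers":1},{"travel":[0,0,0],"delta_rot":[0,0,-0.6],"fingers":1},{"travel":[0,0,0],"delta_rot":[0,0,0],"fingers":1}]'

```text
clock: 10.02
tcp_pos: [0.457, 0.1559, 0.0528]
orientation: [0.001, 0.467, 0.884, 0.0]
wrist_force: [1.7, -2.4, 4.5]
finger_gap: 0.0411
grip_force: 94.0
```

```bash
cat > st.py <<'E'
from workcell import env
from h import *
s=env.get_state();yx=R.from_quat(np.r_[s["orientation"][1:],s["orientation"][0]]).as_matrix()
print("t",round(float(s["clock"]),2),"tcp",np.round(s["tcp_pos"],4),"psi",round(float(np.arctan2(yx[1,1],yx[0,1])),4),"z",np.round(yx[:2,2],3),"j6",round(float(s["joint_pos"][5]),3),"F",np.round(s["wrist_force"],1),"T",np.round(s["ft_torque"],2),"gap",round(float(s["finger_gap"]),4),"grip",round(float(s["grip_force"]),1))
E
python3 st.py
```

```text
t 10.03 tcp [0.457  0.1559 0.0528] psi 0.5984 z [ 0.002 -0.   ] j6 1.135 F [ 1.7 -2.4  4.5] T [-0.41 -0.04  0.04] gap 0.0411 grip 94.0
```

Call:
carry_out --series '[{"travel":[0,0,0],"delta_rot":[0,0,-0.9],"fingers":1},{"travel":[0,0,0],"delta_rot":[0,0,-0.9],"fingers":1},{"travel":[0,0,0],"delta_rot":[0,0,-0.9],"fingers":1},{"travel":[0,0,0],"delta_rot":[0,0,-0.9],"fingers":1}]'

```text
clock: 10.52
tcp_pos: [0.4569, 0.1556, 0.0528]
orientation: [0.001, 0.619, 0.785, 0.0]
wrist_force: [0.6, -3.5, 4.0]
finger_gap: 0.0411
grip_force: 94.2
```

Call:
carry_out --series '[{"travel":[0,0,0],"delta_rot":[0,0,-0.9],"fingers":1},{"travel":[0,0,0],"delta_rot":[0,0,-0.9],"fingers":1},{"travel":[0,0,0],"delta_rot":[0,0,-0.9],"fingers":1},{"travel":[0,0,0],"delta_rot":[0,0,-0.9],"fingers":1}]'

```text
clock: 11.02
tcp_pos: [0.4567, 0.1556, 0.0528]
orientation: [0.001, 0.75, 0.662, 0.0]
wrist_force: [0.1, -2.7, 5.6]
finger_gap: 0.041
grip_force: 94.3
```

Call:
carry_out --series '[{"travel":[0,0,0],"delta_rot":[0,0,-0.7],"fingers":1},{"travel":[0,0,0],"delta_rot":[0,0,-0.6],"fingers":1},{"travel":[0,0,0],"delta_rot":[0,0,0],"fingers":1}]'

```text
clock: 11.4
tcp_pos: [0.4566, 0.1558, 0.0528]
orientation: [0.001, 0.79, 0.613, 0.0]
wrist_force: [-0.6, -2.3, 5.3]
finger_gap: 0.0409
grip_force: 94.4
```

```bash
python3 st.py
```

```text
t 11.4 tcp [0.4566 0.1558 0.0528] psi -0.2514 z [ 0.001 -0.001] j6 1.985 F [-0.6 -2.3  5.3] T [-0.48  0.27  0.03] gap 0.0409 grip 94.4
```

Call:
carry_out --series '[{"travel":[0,0,0],"delta_rot":[0,0,-0.4],"fingers":1},{"travel":[0,0,0],"delta_rot":[0,0,0],"fingers":1}]'

```text
clock: 11.65
tcp_pos: [0.4569, 0.1557, 0.0529]
orientation: [0.001, 0.802, 0.597, 0.0]
wrist_force: [0.1, -2.7, 6.4]
finger_gap: 0.0411
grip_force: 94.2
```

```bash
python3 st.py
```

```text
t 11.65 tcp [0.4569 0.1557 0.0529] psi -0.2911 z [ 0.002 -0.001] j6 2.025 F [ 0.1 -2.7  6.4] T [-0.6   0.1   0.03] gap 0.0411 grip 94.2
```

Call:
carry_out --series '[{"travel":[0,0,0],"delta_rot":[0,0,-0.4],"fingers":1},{"travel":[0,0,0],"delta_rot":[0,0,0],"fingers":1}]'

```text
clock: 11.9
tcp_pos: [0.4569, 0.1557, 0.0528]
orientation: [0.001, 0.813, 0.582, 0.0]
wrist_force: [1.0, -3.7, 5.3]
finger_gap: 0.0411
grip_force: 94.4
```

```bash
python3 st.py
```

```text
t 11.9 tcp [0.4569 0.1557 0.0528] psi -0.3273 z [ 0.002 -0.002] j6 2.061 F [ 1.  -3.7  5.3] T [-0.89  0.05  1.58] gap 0.0411 grip 94.4
```

Call:
carry_out --series '[{"travel":[0,0,0],"delta_rot":[0,0,0.4],"fingers":1},{"travel":[0,0,0],"delta_rot":[0,0,0],"fingers":-1},{"travel":[0,0,0],"delta_rot":[0,0,0],"fingers":-1},{"travel":[0,0,0],"delta_rot":[0,0,0],"fingers":-1},{"travel":[0,0,0.2],"delta_rot":[0,0,0],"fingers":-1}]'

```text
clock: 12.52
tcp_pos: [0.4555, 0.1561, 0.0568]
orientation: [-0.0, 0.802, 0.597, -0.0]
wrist_force: [0.9, 0.2, 0.2]
finger_gap: 0.0856
grip_force: 0.0
```

Call:
carry_out --series '[{"travel":[0,0,0.8],"delta_rot":[0,0,0],"fingers":-1},{"travel":[0,0,1],"delta_rot":[0,0,0],"fingers":-1},{"travel":[0,0,1],"delta_rot":[0,0,0],"fingers":-1},{"travel":[0,0,1],"delta_rot":[0,0,0],"fingers":-1},{"travel":[0,0,0],"delta_rot":[0,0,0],"fingers":-1}]'

```text
clock: 13.15
tcp_pos: [0.4576, 0.1564, 0.1542]
orientation: [0.001, 0.802, 0.597, 0.002]
wrist_force: [-0.0, -0.9, -0.1]
finger_gap: 0.0854
grip_force: 0.0
```

Call:
carry_out --series '[{"travel":[0.21,0.82,0],"delta_rot":[0,0,0],"fingers":-1},{"travel":[0.21,0.82,0],"delta_rot":[0,0,0],"fingers":-1},{"travel":[0.21,0.82,0],"delta_rot":[0,0,0],"fingers":-1},{"travel":[0.21,0.82,0],"delta_rot":[0,0,0],"fingers":-1},{"travel":[0,0,0],"delta_rot":[0,0,0],"fingers":-1}]'

```text
clock: 13.78
tcp_pos: [0.4773, 0.2395, 0.1516]
orientation: [-0.0, 0.802, 0.598, -0.0]
wrist_force: [-0.5, -0.9, 0.5]
finger_gap: 0.0853
grip_force: 0.0
```

```bash
python3 snap.py w4
```

```text
t 13.775 tcp [0.4773 0.2395 0.1516] psi_y -0.29 zaxis [-2.e-04 -1.e-04 -1.e+00] j6 2.176 F [-0.5 -0.9  0.5] gap 0.0853 grip 0.0
```

View pics/w4.png

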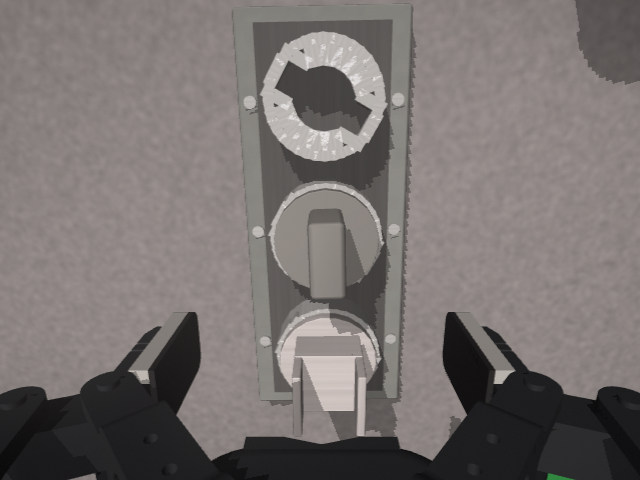

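w4 shows the free socket at (324,97), the cap collar centred near (327,238), and the first rest locked at (330,370) in line with the row.

```bash
python3 - <<'E'
from h import *
M=np.load("pics/w4.npy");np.set_printoptions(precision=4,suppress=True)
c=atz("wrist",327,238,.046,M);s=atz("wrist",324,97,.038,M);g=atz("wrist",327,253,.086,M)
b1=atz("wrist",309,297,.086,M);b2=atz("wrist",345,297,.086,M)
r=atz("wrist",329.5,350,.046,M)
print("cap",c,"grip top edge",b1,b2,np.linalg.norm(b1-b2),"sock",s,"row",np.arctan2(*(s-c)[[1,0]]),np.linalg.norm(s[:2]-c[:2]))
# plate edges
for p,q in (((236,12),(261,400)),((411,8),(398,400))):
    a,b=atz("wrist",*p,.015,M),atz("wrist",*q,.015,M);print(np.arctan2(*(a-b)[[1,0]]))
# rest R: cheek inner edges at floor z .072
for p,q in (((302,356),(304,411)),((358,356),(355,411))):
    a,b=atz("wrist",*p,.072,M),atz("wrist",*q,.072,M);print("rest",np.arctan2(*(a-b)[[1,0]]),a,b)
E
```

```text
cap [0.4808 0.2407 0.046 ] grip top edge [0.4645 0.2223 0.086 ] [0.4834 0.2167 0.086 ] 0.019667706383238063 sock [0.5028 0.3213 0.038 ] row 1.3043662613772422 0.08355109971338205
1.294587388894463
1.3047197176893648
rest 1.2996789669283033 [0.4468 0.1805 0.072 ] [0.4362 0.1422 0.072 ]
rest 1.257631924928029 [0.4795 0.1707 0.072 ] [0.4673 0.1329 0.072 ]
```

Call:
carry_out --series '[{"travel":[0.07,0,-0.98],"delta_rot":[0,0,0.15],"fingers":-1},{"travel":[0,0,-0.98],"delta_rot":[0,0,0],"fingers":-1},{"travel":[0,0,-0.98],"delta_rot":[0,0,0],"fingers":-1},{"travel":[0,0,-0.98],"delta_rot":[0,0,0],"fingers":-1},{"travel":[0,0,0],"delta_rot":[0,0,0],"fingers":1}]' --squeeze 70

```text
clock: 14.45
tcp_pos: [0.4768, 0.237, 0.0523]
orientation: [-0.001, 0.798, 0.602, -0.002]
wrist_force: [0.6, 0.0, 1.2]
finger_gap: 0.0697
grip_force: 0.0
```

Call:
carry_out --series '[{"travel":[0,0,0],"delta_rot":[0,0,0],"fingers":1},{"travel":[0,0,0],"delta_rot":[0,0,0],"fingers":1},{"travel":[0,0,0],"delta_rot":[0,0,0],"fingers":1},{"travel":[0,0,0],"delta_rot":[0,0,0],"fingers":1},{"travel":[0,0,0],"delta_rot":[0,0,0],"fingers":1}]'

```text
clock: 15.08
tcp_pos: [0.4798, 0.2384, 0.0554]
orientation: [0.0, 0.798, 0.603, 0.001]
wrist_force: [0.7, -0.6, 6.1]
finger_gap: 0.0191
grip_force: 69.3
```

```bash
python3 st.py
```

```text
t 15.07 tcp [0.4798 0.2384 0.0554] psi -0.277 z [0.002 0.001] j6 2.159 F [ 0.7 -0.6  6.1] T [-0.1   0.19  0.01] gap 0.0191 grip 69.3
```

Call:
carry_out --series '[{"travel":[0,0,0],"delta_rot":[0,0,0.95],"fingers":1},{"travel":[0,0,0],"delta_rot":[0,0,0.95],"fingers":1},{"travel":[0,0,0],"delta_rot":[0,0,0.95],"fingers":1},{"travel":[0,0,0],"delta_rot":[0,0,0.95],"fingers":1}]' --squeeze 90

```text
clock: 15.58
tcp_pos: [0.4797, 0.2389, 0.0554]
orientation: [0.0, 0.669, 0.744, 0.001]
wrist_force: [-0.7, 2.2, 5.7]
finger_gap: 0.0189
grip_force: 88.0
```

Call:
carry_out --series '[{"travel":[0,0,0],"delta_rot":[0,0,0.95],"fingers":1},{"travel":[0,0,0],"delta_rot":[0,0,0.95],"fingers":1},{"travel":[0,0,0],"delta_rot":[0,0,0.95],"fingers":1},{"travel":[0,0,0],"delta_rot":[0,0,0.95],"fingers":1}]'

```text
clock: 16.08
tcp_pos: [0.4794, 0.2389, 0.0554]
orientation: [0.0, 0.516, 0.857, 0.001]
wrist_force: [-1.1, 1.7, 7.2]
finger_gap: 0.0187
grip_force: 88.0
```

Call:
carry_out --series '[{"travel":[0,0,0],"delta_rot":[0,0,0.95],"fingers":1},{"travel":[0,0,0],"delta_rot":[0,0,0.95],"fingers":1},{"travel":[0,0,0],"delta_rot":[0,0,0.95],"fingers":1},{"travel":[0,0,0],"delta_rot":[0,0,0],"fingers":1}]'

```text
clock: 16.58
tcp_pos: [0.4795, 0.2388, 0.0554]
orientation: [0.001, 0.39, 0.921, 0.001]
wrist_force: [-1.1, 1.5, 6.7]
finger_gap: 0.0189
grip_force: 88.2
```

```bash
python3 st.py
```

```text
t 16.57 tcp [0.4795 0.2388 0.0554] psi 0.7692 z [0.002 0.002] j6 1.113 F [-1.1  1.5  6.7] T [0.18 0.39 0.05] gap 0.0189 grip 88.2
```

Call:
carry_out --series '[{"travel":[0,0,0.2],"delta_rot":[0,0,0],"fingers":1},{"travel":[0,0,0.2],"delta_rot":[0,0,0],"fingers":1},{"travel":[0,0,0],"delta_rot":[0,0,0],"fingers":1}]'

```text
clock: 16.95
tcp_pos: [0.479, 0.2381, 0.0644]
orientation: [0.0, 0.391, 0.92, 0.0]
wrist_force: [0.3, -0.0, -1.3]
finger_gap: 0.0188
grip_force: 87.8
```

Call:
carry_out --series '[{"travel":[0,0,0.2],"delta_rot":[0,0,0],"fingers":1},{"travel":[0,0,0],"delta_rot":[0,0,0],"fingers":1}]'

```text
clock: 17.2
tcp_pos: [0.479, 0.2381, 0.0694]
orientation: [0.0, 0.391, 0.921, 0.0]
wrist_force: [-0.5, 0.0, -1.7]
finger_gap: 0.0186
grip_force: 87.8
```

Call:
carry_out --series '[{"travel":[0,0,1],"delta_rot":[0,0,0],"fingers":1},{"travel":[0,0,1],"delta_rot":[0,0,0],"fingers":1},{"travel":[0,0,1],"delta_rot":[0,0,0],"fingers":1},{"travel":[0,0,1],"delta_rot":[0,0,0],"fingers":1}]'

```text
clock: 17.7
tcp_pos: [0.4786, 0.238, 0.1697]
orientation: [-0.0, 0.391, 0.921, -0.0]
wrist_force: [0.6, 0.6, -1.5]
finger_gap: 0.0183
grip_force: 88.7
```

Call:
carry_out --series '[{"travel":[0.18,-1,0],"delta_rot":[0,0,0.58],"fingers":1},{"travel":[0.18,-1,0],"delta_rot":[0,0,0.58],"fingers":1},{"travel":[0.18,-1,0],"delta_rot":[0,0,0.58],"fingers":1},{"travel":[0.18,-1,0],"delta_rot":[0,0,0.58],"fingers":1},{"travel":[0.18,-1,0],"delta_rot":[0,0,0.58],"fingers":1}]'

```text
clock: 18.32
tcp_pos: [0.5012, 0.1123, 0.1689]
orientation: [-0.0, 0.253, 0.968, 0.0]
wrist_force: [0.3, 0.4, -0.7]
finger_gap: 0.0187
grip_force: 88.6
```

Call:
carry_out --series '[{"travel":[0.18,-1,0],"delta_rot":[0,0,0.58],"fingers":1},{"travel":[0.18,-1,0],"delta_rot":[0,0,0.58],"fingers":1},{"travel":[0.18,-1,0],"delta_rot":[0,0,0.58],"fingers":1},{"travel":[0.18,-1,0],"delta_rot":[0,0,0.58],"fingers":1},{"travel":[0.18,-1,0],"delta_rot":[0,0,0.58],"fingers":1}]'

```text
clock: 18.95
tcp_pos: [0.5238, -0.0127, 0.1689]
orientation: [-0.0, 0.11, 0.994, 0.0]
wrist_force: [-0.4, -0.3, -1.4]
finger_gap: 0.0187
grip_force: 88.6
```

Call:
carry_out --series '[{"travel":[0.18,-1,0],"delta_rot":[0,0,0.58],"fingers":1},{"travel":[0.18,-1,0],"delta_rot":[0,0,0.58],"fingers":1},{"travel":[0.18,-1,0],"delta_rot":[0,0,0.58],"fingers":1},{"travel":[0.18,-1,0],"delta_rot":[0,0,0.58],"fingers":1},{"travel":[0,0,0],"delta_rot":[0,0,0],"fingers":1}]'

```text
clock: 19.58
tcp_pos: [0.542, -0.1134, 0.1688]
orientation: [-0.0, -0.003, 1.0, -0.0]
wrist_force: [0.0, 0.7, -1.4]
finger_gap: 0.0187
grip_force: 88.7
```

```bash
python3 snap.py w5
```

```text
t 19.575 tcp [ 0.542  -0.1134  0.1688] psi_y 1.5774 zaxis [-0. -0. -1.] j6 -0.358 F [ 0.   0.7 -1.4] gap 0.0187 grip 88.7
```

View pics/w5.png

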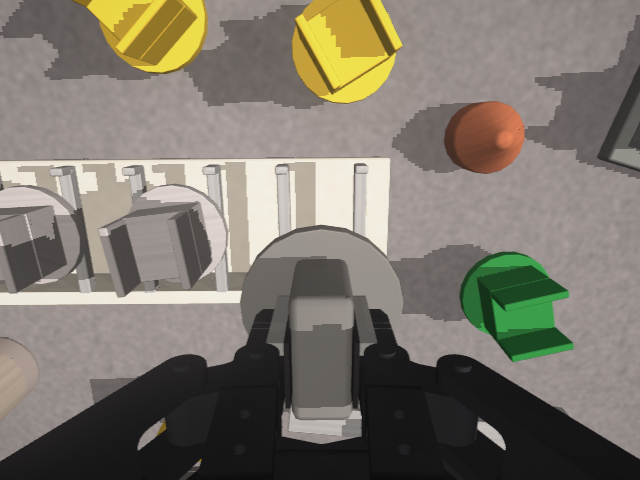

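w5: the cap's collar front edge is at (322,226), hook2's prongs are at u=283 and 361, and its tips are near v=168.

```bash
python3 - <<'E'
from h import *
M=np.load("pics/w5.npy");np.set_printoptions(precision=4,suppress=True)
print("collar front exp33,0",atz("wrist",322,226,.0094,HE)*1000)
for u,v in ((283,210),(361,210)): print("prong",atz("wrist",u,v,.045,M))
for u,v in ((282,168),(361,168),(213,170),(134,170)): print("tip",atz("wrist",u,v,.053,M))
E
```

```text
collar front exp33,0 [33.9535 -0.2777  9.4   ]
prong [ 0.5261 -0.1392  0.045 ]
prong [ 0.5257 -0.088   0.045 ]
tip [ 0.4979 -0.1385  0.053 ]
tip [ 0.4976 -0.0896  0.053 ]
tip [ 0.4994 -0.1813  0.053 ]
tip [ 0.4997 -0.2302  0.053 ]
```

Call:
carry_out --series '[{"travel":[0,0,-1],"delta_rot":[0,0,0],"fingers":1},{"travel":[0,0,-1],"delta_rot":[0,0,0],"fingers":1},{"travel":[0,0,-1],"delta_rot":[0,0,0],"fingers":1},{"travel":[0,0,-0.6],"delta_rot":[0,0,0],"fingers":1},{"travel":[0,0,0],"delta_rot":[0,0,0],"fingers":1}]'

```text
clock: 20.25
tcp_pos: [0.5408, -0.111, 0.0781]
orientation: [-0.001, -0.005, 1.0, 0.001]
wrist_force: [-0.5, -0.5, -1.5]
finger_gap: 0.0185
grip_force: 88.7
```

Call:
carry_out --series '[{"travel":[0,0,-0.3],"delta_rot":[0,0,0],"fingers":1},{"travel":[0,0,-0.3],"delta_rot":[0,0,0],"fingers":1},{"travel":[0,0,0],"delta_rot":[0,0,0],"fingers":1}]'

```text
clock: 20.62
tcp_pos: [0.5414, -0.1118, 0.0637]
orientation: [-0.0, -0.005, 1.0, 0.0]
wrist_force: [-0.2, 0.0, -2.0]
finger_gap: 0.0189
grip_force: 88.7
```

Down without touching; a final 1.5 mm, then release and rise.

Call:
carry_out --series '[{"travel":[0,0,-0.07],"delta_rot":[0,0,0],"fingers":1},{"travel":[0,0,0],"delta_rot":[0,0,0],"fingers":1}]'

```text
clock: 20.88
tcp_pos: [0.542, -0.112, 0.0625]
orientation: [0.0, -0.005, 1.0, -0.0]
wrist_force: [-0.8, -0.2, -1.4]
finger_gap: 0.0191
grip_force: 88.8
```

Call:
carry_out --series '[{"travel":[0,0,0],"delta_rot":[0,0,0],"fingers":-0.3},{"travel":[0,0,0],"delta_rot":[0,0,0],"fingers":-0.3},{"travel":[0,0,0],"delta_rot":[0,0,0],"fingers":-0.3},{"travel":[0,0,0.3],"delta_rot":[0,0,0],"fingers":-0.3}]'

```text
clock: 21.38
tcp_pos: [0.5413, -0.1117, 0.0696]
orientation: [-0.001, -0.005, 1.0, 0.0]
wrist_force: [0.3, -0.4, -0.3]
finger_gap: 0.0557
grip_force: 0.0
```

Call:
carry_out --series '[{"travel":[0,0,1],"delta_rot":[0,0,0],"fingers":-1},{"travel":[0,0,1],"delta_rot":[0,0,0],"fingers":-1},{"travel":[0,0,1],"delta_rot":[0,0,0],"fingers":-1},{"travel":[0,0,1],"delta_rot":[0,0,0],"fingers":-1},{"travel":[0,0,1],"delta_rot":[0,0,0],"fingers":-1}]'

```text
clock: 22.0
tcp_pos: [0.5418, -0.1119, 0.1963]
orientation: [0.0, -0.005, 1.0, -0.0]
wrist_force: [-0.3, -0.7, 0.3]
finger_gap: 0.0851
grip_force: 0.0
```

Call:
carry_out --series '[{"travel":[0,-0.97,0],"delta_rot":[0,0,0.4],"fingers":-1},{"travel":[0,-0.97,0],"delta_rot":[0,0,0.4],"fingers":-1},{"travel":[0,-0.97,0],"delta_rot":[0,0,0.4],"fingers":-1},{"travel":[0,-0.97,0],"delta_rot":[0,0,0.2],"fingers":-1},{"travel":[0,0,0],"delta_rot":[0,0,0],"fingers":-1}]'

```text
clock: 22.62
tcp_pos: [0.5418, -0.2104, 0.1952]
orientation: [0.0, -0.073, 0.997, -0.0]
wrist_force: [0.3, 0.4, 0.0]
finger_gap: 0.0855
grip_force: 0.0
```

```bash
python3 snap.py w6;  python3 - <<'E'
from rect import *
M=np.load("pics/w6.npy");im=cv2.imread("pics/w6.png")
cv2.imwrite("pics/v6.png",np.hstack([cv2.resize(im,(400,300)),rect(im,"wrist",M,(.54,-.208),.101,k=3.33,half=.045)[:300,:400]]))
E
```

```text
t 22.625 tcp [ 0.5418 -0.2104  0.1952] psi_y 1.7177 zaxis [ 6.e-04 -4.e-04 -1.e+00] j6 -0.655 F [0.3 0.4 0. ] gap 0.0855 grip 0.0Traceback (most recent call last):
  File "<stdin>", line 3, in <module>
  File "rect.py", line 12, in rect
    if 0<=p<N: cv2.putText(q,str(-i*10),(p-8,10),0,.35,(0,0,255));cv2.putText(q,str(-i*10),(0,p+4),0,.35,(0,0,255));q[p,::6]=(0,0,255);q[::6,p]=(0,0,255)
               ~~~~~~~~~~~^^^^^^^^^^^^^^^^^^^^^^^^^^^^^^^^^^^^^^^
cv2.error: OpenCV(4.12.0) :-1: error: (-5:Bad argument) in function 'putText'
> Overload resolution failed:
>  - Can't parse 'org'. Sequence item with index 0 has a wrong type
>  - Can't parse 'org'. Sequence item with index 0 has a wrong type
```

```bash
 python3 - <<'E'
from rect import *
M=np.load("pics/w6.npy");im=cv2.imread("pics/w6.png")
a=rect(im,"wrist",M,(.54,-.208),.101,k=4)
b=np.zeros((a.shape[0],430,3),np.uint8);b[:323]=cv2.resize(im,(430,323))
cv2.imwrite("pics/v6.png",np.hstack([b,a]))
E
```

```text
(no output)
```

View pics/v6.png

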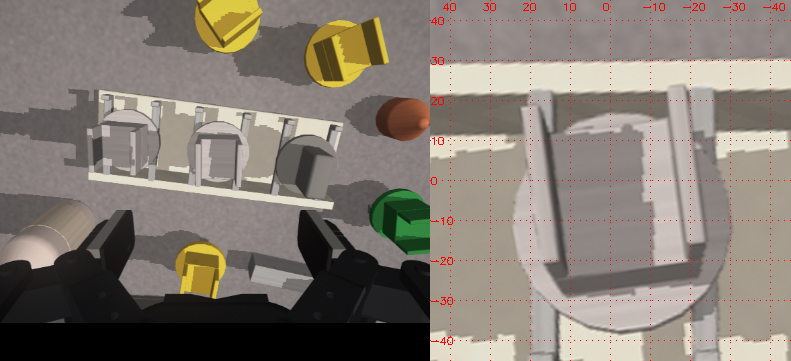

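The cap is hung upright on hook2 (left pane 307,165). The middle rest is centred at about (0.542,-0.209) with yaw about 0.13. Gripping it.

Call:
carry_out --series '[{"travel":[0,0.07,-1],"delta_rot":[0,0,-0.1],"fingers":-1},{"travel":[0,0,-1],"delta_rot":[0,0,0],"fingers":-1},{"travel":[0,0,-1],"delta_rot":[0,0,0],"fingers":-1},{"travel":[0,0,-1],"delta_rot":[0,0,0],"fingers":-1},{"travel":[0,0,-1],"delta_rot":[0,0,0],"fingers":-1}]' --squeeze 60

```text
clock: 23.3
tcp_pos: [0.5418, -0.206, 0.0695]
orientation: [0.0, -0.07, 0.998, 0.0]
wrist_force: [-0.3, -0.2, -0.4]
finger_gap: 0.0853
grip_force: 0.0
```

Call:
carry_out --series '[{"travel":[0,0,-0.44],"delta_rot":[0,0,0],"fingers":-1},{"travel":[0,0,0],"delta_rot":[0,0,0],"fingers":-1},{"travel":[0,0,0],"delta_rot":[0,0,0],"fingers":1},{"travel":[0,0,0],"delta_rot":[0,0,0],"fingers":1},{"travel":[0,0,0],"delta_rot":[0,0,0],"fingers":1}]'

```text
clock: 23.92
tcp_pos: [0.5425, -0.2076, 0.06]
orientation: [0.001, -0.069, 0.998, -0.001]
wrist_force: [0.2, -0.2, 4.8]
finger_gap: 0.0414
grip_force: 61.5
```

Call:
carry_out --series '[{"travel":[0,0,0],"delta_rot":[0,0,0],"fingers":1},{"travel":[0,0,0],"delta_rot":[0,0,0],"fingers":1}]' --squeeze 90

```text
clock: 24.18
tcp_pos: [0.5426, -0.2076, 0.0601]
orientation: [0.001, -0.069, 0.998, -0.001]
wrist_force: [-0.4, 0.2, 6.1]
finger_gap: 0.0411
grip_force: 90.8
```

```bash
python3 st.py
```

```text
t 24.18 tcp [ 0.5426 -0.2076  0.0601] psi 1.7099 z [ 0.002 -0.001] j6 -0.643 F [-0.4  0.2  6.1] T [0.12 0.09 0.02] gap 0.0411 grip 90.8
```

Call:
carry_out --series '[{"travel":[0,0,0.5],"delta_rot":[0,0,0],"fingers":1},{"travel":[0,0,0.8],"delta_rot":[0,0,0],"fingers":1},{"travel":[0,0,1],"delta_rot":[0,0,0],"fingers":1},{"travel":[0,0,1],"delta_rot":[0,0,0],"fingers":1},{"travel":[0,0,0.8],"delta_rot":[0,0,0],"fingers":1}]'

```text
clock: 24.8
tcp_pos: [0.5414, -0.207, 0.1624]
orientation: [-0.0, -0.07, 0.998, 0.0]
wrist_force: [0.2, 0.1, -3.2]
finger_gap: 0.041
grip_force: 91.2
```

Call:
carry_out --series '[{"travel":[-0.07,0.96,0],"delta_rot":[0,0,-0.42],"fingers":1},{"travel":[-0.07,0.96,0],"delta_rot":[0,0,-0.42],"fingers":1},{"travel":[-0.07,0.96,0],"delta_rot":[0,0,-0.42],"fingers":1},{"travel":[-0.07,0.96,0],"delta_rot":[0,0,-0.42],"fingers":1},{"travel":[-0.07,0.96,0],"delta_rot":[0,0,-0.42],"fingers":1}]'

```text
clock: 25.42
tcp_pos: [0.5323, -0.0862, 0.1613]
orientation: [-0.001, 0.036, 0.999, 0.0]
wrist_force: [-0.7, -0.5, -2.5]
finger_gap: 0.0417
grip_force: 91.5
```

Call:
carry_out --series '[{"travel":[-0.07,0.96,0],"delta_rot":[0,0,-0.42],"fingers":1},{"travel":[-0.07,0.96,0],"delta_rot":[0,0,-0.42],"fingers":1},{"travel":[-0.07,0.96,0],"delta_rot":[0,0,-0.42],"fingers":1},{"travel":[-0.07,0.96,0],"delta_rot":[0,0,-0.42],"fingers":1},{"travel":[-0.07,0.96,0],"delta_rot":[0,0,-0.42],"fingers":1}]'

```text
clock: 26.05
tcp_pos: [0.5236, 0.0336, 0.1613]
orientation: [-0.001, 0.141, 0.99, 0.0]
wrist_force: [0.3, 0.2, -2.7]
finger_gap: 0.0412
grip_force: 91.3
```

Call:
carry_out --series '[{"travel":[-0.07,0.96,0],"delta_rot":[0,0,-0.42],"fingers":1},{"travel":[-0.07,0.96,0],"delta_rot":[0,0,-0.42],"fingers":1},{"travel":[-0.07,0.96,0],"delta_rot":[0,0,-0.42],"fingers":1},{"travel":[-0.07,0.96,0],"delta_rot":[0,0,-0.42],"fingers":1},{"travel":[-0.07,0.96,0],"delta_rot":[0,0,-0.42],"fingers":1}]'

```text
clock: 26.68
tcp_pos: [0.5149, 0.1535, 0.1613]
orientation: [-0.0, 0.244, 0.97, -0.0]
wrist_force: [0.3, -0.6, -2.8]
finger_gap: 0.0412
grip_force: 91.2
```

Call:
carry_out --series '[{"travel":[-0.07,0.96,0],"delta_rot":[0,0,-0.42],"fingers":1},{"travel":[-0.07,0.96,0],"delta_rot":[0,0,-0.42],"fingers":1},{"travel":[-0.07,0.96,0],"delta_rot":[0,0,-0.42],"fingers":1},{"travel":[-0.07,0.96,0],"delta_rot":[0,0,-0.42],"fingers":1},{"travel":[-0.07,0.96,0],"delta_rot":[0,0,-0.42],"fingers":1}]'

```text
clock: 27.3
tcp_pos: [0.5061, 0.2734, 0.1612]
orientation: [-0.0, 0.344, 0.939, -0.0]
wrist_force: [-0.0, 0.0, -2.6]
finger_gap: 0.0413
grip_force: 91.2
```

Call:
carry_out --series '[{"travel":[-0.07,0.96,0],"delta_rot":[0,0,-0.42],"fingers":1},{"travel":[-0.07,0.96,0],"delta_rot":[0,0,-0.42],"fingers":1},{"travel":[0,0,0],"delta_rot":[0,0,0],"fingers":1}]'

```text
clock: 27.68
tcp_pos: [0.5025, 0.3221, 0.161]
orientation: [-0.0, 0.381, 0.924, -0.0]
wrist_force: [-0.3, -1.2, -3.6]
finger_gap: 0.0411
grip_force: 91.6
```

```bash
cat > held.py <<'E'
# offset of held rest along tool x, measured by template shift against w3 (offset 0.2mm)
import sys
from h import *
a=cv2.imread("pics/w3.png",0);b=cv2.imread(f"pics/{sys.argv[1]}.png",0)
ex=lambda im:cv2.Canny(im,40,120)
t=a[225:300,262:386];r=cv2.matchTemplate(b[200:340,240:410],t,cv2.TM_CCOEFF_NORMED);_,m,_,l=cv2.minMaxLoc(r)
print("match",m,"du",l[0]+240-262,"dv",l[1]+200-225,"-> mm/pix ~0.45")
E
python3 snap.py w7; python3 held.py w7
```

```text
t 27.675 tcp [0.5025 0.3221 0.161 ] psi_y 0.7883 zaxis [-9.e-04 -2.e-04 -1.e+00] j6 1.218 F [-0.3 -1.2 -3.6] gap 0.0411 grip 91.6
match 0.9254015684127808 du 0 dv -1 -> mm/pix ~0.45
```

Call:
carry_out --series '[{"travel":[-0.02,-0.06,-1],"delta_rot":[0,0,-0.12],"fingers":1},{"travel":[0,0,-1],"delta_rot":[0,0,0],"fingers":1},{"travel":[0,0,-1],"delta_rot":[0,0,0],"fingers":1},{"travel":[0,0,-0.2],"delta_rot":[0,0,0],"fingers":1},{"travel":[0,0,0],"delta_rot":[0,0,0],"fingers":1}]'

```text
clock: 28.35
tcp_pos: [0.5028, 0.3188, 0.0816]
orientation: [-0.0, 0.388, 0.922, -0.0]
wrist_force: [-0.1, 1.1, -2.9]
finger_gap: 0.0408
grip_force: 91.6
```

Call:
carry_out --series '[{"travel":[0,0,-0.2],"delta_rot":[0,0,0],"fingers":1},{"travel":[0,0,-0.2],"delta_rot":[0,0,0],"fingers":1},{"travel":[0,0,0],"delta_rot":[0,0,0],"fingers":1}]'

```text
clock: 28.72
tcp_pos: [0.5025, 0.3193, 0.0711]
orientation: [-0.0, 0.388, 0.922, -0.0]
wrist_force: [-0.2, 0.1, -3.5]
finger_gap: 0.0412
grip_force: 91.6
```

```bash
python3 st.py
```

```text
t 28.73 tcp [0.5025 0.3193 0.0711] psi 0.7741 z [-0. -0.] j6 1.228 F [-0.2  0.1 -3.5] T [ 0.03 -0.   -0.03] gap 0.0412 grip 91.6
```

Call:
carry_out --series '[{"travel":[0,0.03,-0.15],"delta_rot":[0,0,0],"fingers":1},{"travel":[0,0,-0.15],"delta_rot":[0,0,0],"fingers":1},{"travel":[0,0,0],"delta_rot":[0,0,0],"fingers":1}]'

```text
clock: 29.1
tcp_pos: [0.5024, 0.32, 0.0633]
orientation: [-0.0, 0.388, 0.922, -0.0]
wrist_force: [-0.9, -0.5, -3.5]
finger_gap: 0.0413
grip_force: 91.6
```

Call:
carry_out --series '[{"travel":[0,0,-0.15],"delta_rot":[0,0,0],"fingers":1},{"travel":[0,0,-0.15],"delta_rot":[0,0,0],"fingers":1},{"travel":[0,0,0],"delta_rot":[0,0,0],"fingers":1}]'

```text
clock: 29.48
tcp_pos: [0.5024, 0.3199, 0.0558]
orientation: [-0.0, 0.388, 0.922, -0.0]
wrist_force: [0.4, -0.3, -3.4]
finger_gap: 0.0409
grip_force: 91.6
```

Call:
carry_out --series '[{"travel":[0,0,-0.1],"delta_rot":[0,0,0],"fingers":1},{"travel":[0,0,-0.06],"delta_rot":[0,0,0],"fingers":1},{"travel":[0,0,0],"delta_rot":[0,0,0],"fingers":1}]'

```text
clock: 29.85
tcp_pos: [0.5029, 0.3202, 0.0531]
orientation: [0.0, 0.388, 0.922, 0.0]
wrist_force: [-1.6, -0.8, 3.9]
finger_gap: 0.0413
grip_force: 92.1
```

```bash
python3 st.py
```

```text
t 29.85 tcp [0.5029 0.3202 0.0531] psi 0.774 z [0.001 0.   ] j6 1.229 F [-1.6 -0.8  3.9] T [-0.27  0.49 -0.06] gap 0.0413 grip 92.1
```

Home. Now twisting by 1.08 rad (rows of 0.09).

Call:
carry_out --series '[{"travel":[0,0,0],"delta_rot":[0,0,-0.9],"fingers":1},{"travel":[0,0,0],"delta_rot":[0,0,-0.9],"fingers":1},{"travel":[0,0,0],"delta_rot":[0,0,-0.9],"fingers":1},{"travel":[0,0,0],"delta_rot":[0,0,-0.9],"fingers":1}]'

```text
clock: 30.35
tcp_pos: [0.5037, 0.3196, 0.0532]
orientation: [0.001, 0.548, 0.836, 0.0]
wrist_force: [0.3, -2.9, 2.3]
finger_gap: 0.0416
grip_force: 92.2
```

Call:
carry_out --series '[{"travel":[0,0,0],"delta_rot":[0,0,-0.9],"fingers":1},{"travel":[0,0,0],"delta_rot":[0,0,-0.9],"fingers":1},{"travel":[0,0,0],"delta_rot":[0,0,-0.9],"fingers":1},{"travel":[0,0,0],"delta_rot":[0,0,-0.9],"fingers":1}]'

```text
clock: 30.85
tcp_pos: [0.5035, 0.3195, 0.0531]
orientation: [0.001, 0.689, 0.725, 0.0]
wrist_force: [-0.3, -2.3, 3.4]
finger_gap: 0.041
grip_force: 92.2
```

Call:
carry_out --series '[{"travel":[0,0,0],"delta_rot":[0,0,-0.9],"fingers":1},{"travel":[0,0,0],"delta_rot":[0,0,-0.9],"fingers":1},{"travel":[0,0,0],"delta_rot":[0,0,-0.7],"fingers":1},{"travel":[0,0,0],"delta_rot":[0,0,-0.2],"fingers":1},{"travel":[0,0,0],"delta_rot":[0,0,0],"fingers":1}]'

```text
clock: 31.48
tcp_pos: [0.5033, 0.3198, 0.0531]
orientation: [0.001, 0.779, 0.627, 0.0]
wrist_force: [-0.9, -3.8, 6.0]
finger_gap: 0.0415
grip_force: 92.4
```

```bash
python3 st.py
```

```text
t 31.48 tcp [0.5033 0.3198 0.0531] psi -0.2157 z [ 0.001 -0.   ] j6 2.218 F [-0.9 -3.8  6. ] T [-0.72  0.37  0.08] gap 0.0415 grip 92.4
```

Call:
carry_out --series '[{"travel":[0,0,0],"delta_rot":[0,0,-0.5],"fingers":1},{"travel":[0,0,0],"delta_rot":[0,0,-0.5],"fingers":1},{"travel":[0,0,0],"delta_rot":[0,0,0],"fingers":1}]'

```text
clock: 31.85
tcp_pos: [0.5027, 0.3202, 0.0531]
orientation: [0.0, 0.809, 0.588, 0.0]
wrist_force: [-2.2, -2.3, 5.8]
finger_gap: 0.0414
grip_force: 92.7
```

```bash
python3 st.py
```

```text
t 31.85 tcp [0.5027 0.3202 0.0531] psi -0.3132 z [0.001 0.   ] j6 2.317 F [-2.2 -2.3  5.8] T [-0.5   0.68  1.05] gap 0.0414 grip 92.7
```

Call:
carry_out --series '[{"travel":[0,0,0],"delta_rot":[0,0,0.3],"fingers":1},{"travel":[0,0,0],"delta_rot":[0,0,0],"fingers":-1},{"travel":[0,0,0],"delta_rot":[0,0,0],"fingers":-1},{"travel":[0,0,0],"delta_rot":[0,0,0],"fingers":-1},{"travel":[0,0,0.3],"delta_rot":[0,0,0],"fingers":-1}]'

```text
clock: 32.48
tcp_pos: [0.5023, 0.3199, 0.0594]
orientation: [-0.0, 0.801, 0.599, -0.001]
wrist_force: [-0.7, 0.2, -0.1]
finger_gap: 0.0856
grip_force: 0.0
```

Call:
carry_out --series '[{"travel":[0,0,1],"delta_rot":[0,0,0],"fingers":-1},{"travel":[0,0,1],"delta_rot":[0,0,0],"fingers":-1},{"travel":[0,0,1],"delta_rot":[0,0,0],"fingers":-1},{"travel":[0,0,1],"delta_rot":[0,0,0],"fingers":-1},{"travel":[0,0,1],"delta_rot":[0,0,0],"fingers":-1}]'

```text
clock: 33.1
tcp_pos: [0.5028, 0.3201, 0.1862]
orientation: [0.0, 0.801, 0.599, 0.0]
wrist_force: [0.8, 0.4, -0.2]
finger_gap: 0.0855
grip_force: 0.0
```

Call:
carry_out --series '[{"travel":[0.06,-1,0.1],"delta_rot":[0,0,0.79],"fingers":-1},{"travel":[0.06,-1,0.1],"delta_rot":[0,0,0.79],"fingers":-1},{"travel":[0.06,-1,0.1],"delta_rot":[0,0,0.79],"fingers":-1},{"travel":[0.06,-1,0.1],"delta_rot":[0,0,0.79],"fingers":-1},{"travel":[0.06,-1,0.1],"delta_rot":[0,0,0.79],"fingers":-1}]'

```text
clock: 33.72
tcp_pos: [0.5104, 0.1943, 0.198]
orientation: [0.0, 0.667, 0.745, 0.0]
wrist_force: [0.6, -0.3, 0.4]
finger_gap: 0.0854
grip_force: 0.0
```

Call:
carry_out --series '[{"travel":[0.06,-1,0],"delta_rot":[0,0,0.79],"fingers":-1},{"travel":[0.06,-1,0],"delta_rot":[0,0,0.79],"fingers":-1},{"travel":[0.06,-1,0],"delta_rot":[0,0,0.79],"fingers":-1},{"travel":[0.06,-1,0],"delta_rot":[0,0,0.79],"fingers":-1},{"travel":[0.06,-1,0],"delta_rot":[0,0,0.79],"fingers":-1}]'

```text
clock: 34.35
tcp_pos: [0.5179, 0.0693, 0.1979]
orientation: [0.0, 0.507, 0.862, 0.0]
wrist_force: [-0.4, 0.4, 0.4]
finger_gap: 0.0856
grip_force: 0.0
```

Call:
carry_out --series '[{"travel":[0.06,-1,0],"delta_rot":[0,0,0.79],"fingers":-1},{"travel":[0.06,-1,0],"delta_rot":[0,0,0.79],"fingers":-1},{"travel":[0.06,-1,0],"delta_rot":[0,0,0.79],"fingers":-1},{"travel":[0.06,-1,0],"delta_rot":[0,0,0.79],"fingers":-1},{"travel":[0.06,-1,0],"delta_rot":[0,0,0.79],"fingers":-1}]'

```text
clock: 34.98
tcp_pos: [0.5254, -0.0558, 0.198]
orientation: [0.0, 0.328, 0.945, 0.0]
wrist_force: [0.7, 0.9, 0.6]
finger_gap: 0.0849
grip_force: 0.0
```

Call:
carry_out --series '[{"travel":[0.06,-1,0],"delta_rot":[0,0,0.79],"fingers":-1},{"travel":[0.06,-1,0],"delta_rot":[0,0,0.79],"fingers":-1},{"travel":[0.06,-1,0],"delta_rot":[0,0,0.79],"fingers":-1},{"travel":[0.06,-1,0],"delta_rot":[0,0,0.79],"fingers":-1},{"travel":[0.06,-1,0],"delta_rot":[0,0,0.79],"fingers":-1}]'

```text
clock: 35.6
tcp_pos: [0.5329, -0.1808, 0.1979]
orientation: [0.0, 0.137, 0.991, -0.0]
wrist_force: [0.0, -0.0, -0.7]
finger_gap: 0.0853
grip_force: 0.0
```

Call:
carry_out --series '[{"travel":[0.06,-1,0],"delta_rot":[0,0,0.79],"fingers":-1},{"travel":[0.06,-1,0],"delta_rot":[0,0,0.79],"fingers":-1},{"travel":[0.06,-1,0],"delta_rot":[0,0,0.79],"fingers":-1},{"travel":[0.06,-1,0],"delta_rot":[0,0,0.79],"fingers":-1},{"travel":[0,0,0],"delta_rot":[0,0,0.79],"fingers":-1}]'

```text
clock: 36.22
tcp_pos: [0.5388, -0.2819, 0.1976]
orientation: [0.0, -0.059, 0.998, -0.0]
wrist_force: [0.3, 0.9, -0.4]
finger_gap: 0.0851
grip_force: 0.0
```

Call:
carry_out --series '[{"travel":[0,0,0],"delta_rot":[0,0,0],"fingers":-1}]'

```text
clock: 36.35
tcp_pos: [0.5387, -0.2802, 0.1976]
orientation: [0.0, -0.058, 0.998, 0.0]
wrist_force: [-0.0, -0.1, -0.7]
finger_gap: 0.0851
grip_force: 0.0
```

```bash
python3 snap.py w8; python3 - <<'E'
from rect import *
M=np.load("pics/w8.npy");im=cv2.imread("pics/w8.png")
a=rect(im,"wrist",M,(.5425,-.3035),.101,k=4)
from workcell import env
t=env.read_camera("top")["color"][:,:,::-1].copy();cv2.imwrite("pics/t8.png",t)
b=np.zeros((a.shape[0]+100,430,3),np.uint8);b[:323]=cv2.resize(t[130:370,120:440],(430,323));a=np.vstack([a,np.zeros((100,a.shape[1],3),np.uint8)])
cv2.imwrite("pics/v8.png",np.hstack([b,a]))
E
```

```text
t 36.35 tcp [ 0.5387 -0.2802  0.1976] psi_y 1.6875 zaxis [ 2.e-04  1.e-04 -1.e+00] j6 -0.729 F [-0.  -0.1 -0.7] gap 0.0851 grip 0.0
```

View pics/v8.png

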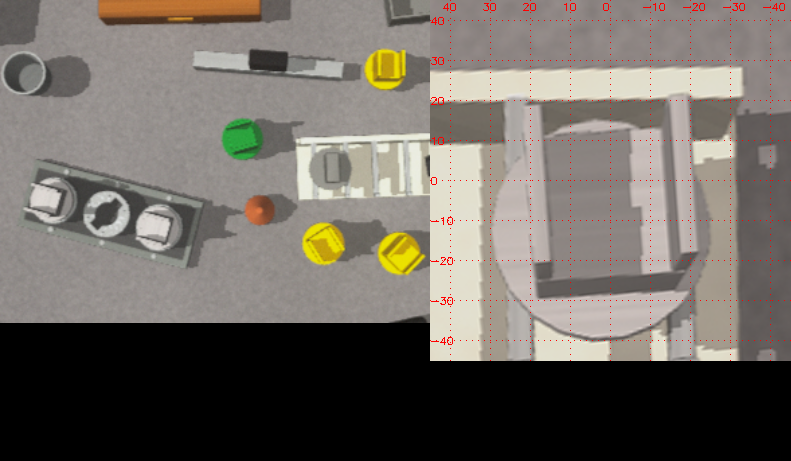

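t8 shows two rests locked at the stage ends, the middle socket free, and the cap hung. The last rest is at (0.543,-0.304) with yaw about 0.08.

Call:
carry_out --series '[{"travel":[0.09,-0.48,-0.5],"delta_rot":[0,0,-0.15],"fingers":-1},{"travel":[0.09,-0.48,-0.5],"delta_rot":[0,0,-0.15],"fingers":-1},{"travel":[0,0,-1],"delta_rot":[0,0,0],"fingers":-1},{"travel":[0,0,-1],"delta_rot":[0,0,0],"fingers":-1},{"travel":[0,0,-1],"delta_rot":[0,0,0],"fingers":-1}]' --squeeze 60

```text
clock: 37.08
tcp_pos: [0.5429, -0.3044, 0.0952]
orientation: [-0.0, -0.043, 0.999, 0.0]
wrist_force: [-0.3, 0.1, -1.0]
finger_gap: 0.085
grip_force: 0.0
```

Call:
carry_out --series '[{"travel":[0,0,-1],"delta_rot":[0,0,0],"fingers":-1},{"travel":[0,0,-0.54],"delta_rot":[0,0,0],"fingers":-1},{"travel":[0,0,0],"delta_rot":[0,0,0],"fingers":-1},{"travel":[0,0,0],"delta_rot":[0,0,0],"fingers":1},{"travel":[0,0,0],"delta_rot":[0,0,0],"fingers":1}]'

```text
clock: 37.7
tcp_pos: [0.544, -0.3045, 0.06]
orientation: [0.001, -0.044, 0.999, -0.001]
wrist_force: [0.2, 0.9, -0.7]
finger_gap: 0.052
grip_force: 0.0
```

Call:
carry_out --series '[{"travel":[0,0,0],"delta_rot":[0,0,0],"fingers":1},{"travel":[0,0,0],"delta_rot":[0,0,0],"fingers":1},{"travel":[0,0,0],"delta_rot":[0,0,0],"fingers":1}]' --squeeze 90

```text
clock: 38.08
tcp_pos: [0.5441, -0.3045, 0.0602]
orientation: [0.001, -0.044, 0.999, -0.001]
wrist_force: [0.6, 0.3, 6.4]
finger_gap: 0.0413
grip_force: 91.5
```

```bash
python3 st.py
```

```text
t 38.08 tcp [ 0.5441 -0.3045  0.0602] psi 1.659 z [ 0.002 -0.001] j6 -0.727 F [0.6 0.3 6.4] T [ 0.21  0.01 -0.01] gap 0.0413 grip 91.5
```

Call:
carry_out --series '[{"travel":[0,0,0.5],"delta_rot":[0,0,0],"fingers":1},{"travel":[0,0,0.8],"delta_rot":[0,0,0],"fingers":1},{"travel":[0,0,1],"delta_rot":[0,0,0],"fingers":1},{"travel":[0,0,1],"delta_rot":[0,0,0],"fingers":1},{"travel":[0,0,0.8],"delta_rot":[0,0,0],"fingers":1}]'

```text
clock: 38.7
tcp_pos: [0.5431, -0.3038, 0.1625]
orientation: [-0.0, -0.044, 0.999, 0.0]
wrist_force: [-0.5, -0.7, -2.1]
finger_gap: 0.0407
grip_force: 90.9
```

Call:
carry_out --series '[{"travel":[-0.11,0.94,0],"delta_rot":[0,0,-0.38],"fingers":1},{"travel":[-0.11,0.94,0],"delta_rot":[0,0,-0.38],"fingers":1},{"travel":[-0.11,0.94,0],"delta_rot":[0,0,-0.38],"fingers":1},{"travel":[-0.11,0.94,0],"delta_rot":[0,0,-0.38],"fingers":1},{"travel":[-0.11,0.94,0],"delta_rot":[0,0,-0.38],"fingers":1}]'

```text
clock: 39.33
tcp_pos: [0.5289, -0.1854, 0.1614]
orientation: [-0.0, 0.052, 0.999, 0.0]
wrist_force: [0.8, -1.1, -1.6]
finger_gap: 0.0414
grip_force: 91.1
```

Call:
carry_out --series '[{"travel":[-0.11,0.94,0],"delta_rot":[0,0,-0.38],"fingers":1},{"travel":[-0.11,0.94,0],"delta_rot":[0,0,-0.38],"fingers":1},{"travel":[-0.11,0.94,0],"delta_rot":[0,0,-0.38],"fingers":1},{"travel":[-0.11,0.94,0],"delta_rot":[0,0,-0.38],"fingers":1},{"travel":[-0.11,0.94,0],"delta_rot":[0,0,-0.38],"fingers":1}]'

```text
clock: 39.95
tcp_pos: [0.5151, -0.068, 0.1614]
orientation: [-0.0, 0.146, 0.989, 0.0]
wrist_force: [0.9, -1.2, -3.0]
finger_gap: 0.0411
grip_force: 91.1
```

Call:
carry_out --series '[{"travel":[-0.11,0.94,0],"delta_rot":[0,0,-0.38],"fingers":1},{"travel":[-0.11,0.94,0],"delta_rot":[0,0,-0.38],"fingers":1},{"travel":[-0.11,0.94,0],"delta_rot":[0,0,-0.38],"fingers":1},{"travel":[-0.11,0.94,0],"delta_rot":[0,0,-0.38],"fingers":1},{"travel":[-0.11,0.94,0],"delta_rot":[0,0,-0.38],"fingers":1}]'

```text
clock: 40.58
tcp_pos: [0.5014, 0.0494, 0.1615]
orientation: [-0.0, 0.239, 0.971, -0.0]
wrist_force: [0.4, -0.0, -1.7]
finger_gap: 0.0413
grip_force: 91.0
```

Call:
carry_out --series '[{"travel":[-0.11,0.94,0],"delta_rot":[0,0,-0.38],"fingers":1},{"travel":[-0.11,0.94,0],"delta_rot":[0,0,-0.38],"fingers":1},{"travel":[-0.11,0.94,0],"delta_rot":[0,0,-0.38],"fingers":1},{"travel":[-0.11,0.94,0],"delta_rot":[0,0,-0.38],"fingers":1},{"travel":[-0.11,0.94,0],"delta_rot":[0,0,-0.38],"fingers":1}]'

```text
clock: 41.2
tcp_pos: [0.4876, 0.1668, 0.1615]
orientation: [-0.0, 0.33, 0.944, -0.0]
wrist_force: [-0.0, 0.4, -2.7]
finger_gap: 0.0411
grip_force: 91.0
```

Call:
carry_out --series '[{"travel":[-0.11,0.94,0],"delta_rot":[0,0,-0.38],"fingers":1},{"travel":[-0.11,0.94,0],"delta_rot":[0,0,-0.38],"fingers":1},{"travel":[-0.11,0.94,0],"delta_rot":[0,0,-0.38],"fingers":1},{"travel":[0,0,0],"delta_rot":[0,0,0],"fingers":1}]'

```text
clock: 41.7
tcp_pos: [0.4793, 0.2377, 0.1613]
orientation: [-0.0, 0.382, 0.924, -0.0]
wrist_force: [-0.4, -0.4, -1.8]
finger_gap: 0.0413
grip_force: 91.2
```

```bash
python3 snap.py w9; python3 held.py w9
```

```text
t 41.7 tcp [0.4793 0.2377 0.1613] psi_y 0.7876 zaxis [-6.e-04 -1.e-04 -1.e+00] j6 1.093 F [-0.4 -0.4 -1.8] gap 0.0413 grip 91.2
match 0.9244043827056885 du 0 dv 0 -> mm/pix ~0.45
```

Call:
carry_out --series '[{"travel":[0,0,-1],"delta_rot":[0,0,-0.1],"fingers":1},{"travel":[0,0,-1],"delta_rot":[0,0,0],"fingers":1},{"travel":[0,0,-1],"delta_rot":[0,0,0],"fingers":1},{"travel":[0,0,-0.2],"delta_rot":[0,0,0],"fingers":1},{"travel":[0,0,0],"delta_rot":[0,0,0],"fingers":1}]'

```text
clock: 42.38
tcp_pos: [0.4801, 0.2361, 0.0816]
orientation: [-0.0, 0.388, 0.922, -0.0]
wrist_force: [0.4, -0.9, -1.5]
finger_gap: 0.0412
grip_force: 91.4
```

Call:
carry_out --series '[{"travel":[0,0,-0.2],"delta_rot":[0,0,0],"fingers":1},{"travel":[0,0,-0.2],"delta_rot":[0,0,0],"fingers":1},{"travel":[0,0,0],"delta_rot":[0,0,0],"fingers":1}]'

```text
clock: 42.75
tcp_pos: [0.4798, 0.2365, 0.0711]
orientation: [-0.0, 0.387, 0.922, -0.0]
wrist_force: [0.1, -0.9, -1.3]
finger_gap: 0.041
grip_force: 91.4
```

```bash
python3 st.py
```

```text
t 42.75 tcp [0.4798 0.2365 0.0711] psi 0.7751 z [-0. -0.] j6 1.104 F [ 0.1 -0.9 -1.3] T [-0.02 -0.    0.02] gap 0.041 grip 91.4
```

Call:
carry_out --series '[{"travel":[-0.02,0.05,-0.15],"delta_rot":[0,0,0],"fingers":1},{"travel":[0,0,-0.15],"delta_rot":[0,0,0],"fingers":1},{"travel":[0,0,0],"delta_rot":[0,0,0],"fingers":1}]'

```text
clock: 43.12
tcp_pos: [0.4791, 0.2378, 0.0634]
orientation: [-0.0, 0.387, 0.922, -0.0]
wrist_force: [-0.7, 0.2, -2.7]
finger_gap: 0.0414
grip_force: 91.4
```

Call:
carry_out --series '[{"travel":[0,0,-0.15],"delta_rot":[0,0,0],"fingers":1},{"travel":[0,0,-0.15],"delta_rot":[0,0,0],"fingers":1},{"travel":[0,0,0],"delta_rot":[0,0,0],"fingers":1}]'

```text
clock: 43.5
tcp_pos: [0.4792, 0.2377, 0.0559]
orientation: [-0.0, 0.388, 0.922, -0.0]
wrist_force: [-0.1, -0.8, -3.3]
finger_gap: 0.0412
grip_force: 91.4
```

Call:
carry_out --series '[{"travel":[0,0,-0.1],"delta_rot":[0,0,0],"fingers":1},{"travel":[0,0,-0.06],"delta_rot":[0,0,0],"fingers":1},{"travel":[0,0,0],"delta_rot":[0,0,0],"fingers":1}]'

```text
clock: 43.88
tcp_pos: [0.4797, 0.2379, 0.0532]
orientation: [0.0, 0.388, 0.922, 0.0]
wrist_force: [-2.3, -0.5, 4.7]
finger_gap: 0.041
grip_force: 92.2
```

```bash
python3 st.py
```

```text
t 43.88 tcp [0.4797 0.2379 0.0532] psi 0.775 z [0.001 0.   ] j6 1.106 F [-2.3 -0.5  4.7] T [-0.27  0.45 -0.  ] gap 0.041 grip 92.2
```

Home. Twisting clockwise 1.08 rad.

Call:
carry_out --series '[{"travel":[0,0,0],"delta_rot":[0,0,-0.9],"fingers":1},{"travel":[0,0,0],"delta_rot":[0,0,-0.9],"fingers":1},{"travel":[0,0,0],"delta_rot":[0,0,-0.9],"fingers":1},{"travel":[0,0,0],"delta_rot":[0,0,-0.9],"fingers":1}]'

```text
clock: 44.38
tcp_pos: [0.4805, 0.2374, 0.0532]
orientation: [0.001, 0.548, 0.837, 0.0]
wrist_force: [0.6, -2.5, 3.0]
finger_gap: 0.0406
grip_force: 91.8
```

Call:
carry_out --series '[{"travel":[0,0,0],"delta_rot":[0,0,-0.9],"fingers":1},{"travel":[0,0,0],"delta_rot":[0,0,-0.9],"fingers":1},{"travel":[0,0,0],"delta_rot":[0,0,-0.9],"fingers":1},{"travel":[0,0,0],"delta_rot":[0,0,-0.9],"fingers":1}]'

```text
clock: 44.88
tcp_pos: [0.4803, 0.2373, 0.0532]
orientation: [0.001, 0.689, 0.725, 0.0]
wrist_force: [-0.1, -2.5, 3.6]
finger_gap: 0.0414
grip_force: 91.8
```

Call:
carry_out --series '[{"travel":[0,0,0],"delta_rot":[0,0,-0.9],"fingers":1},{"travel":[0,0,0],"delta_rot":[0,0,-0.9],"fingers":1},{"travel":[0,0,0],"delta_rot":[0,0,-0.9],"fingers":1},{"travel":[0,0,0],"delta_rot":[0,0,-0.8],"fingers":1},{"travel":[0,0,0],"delta_rot":[0,0,0],"fingers":1}]'

```text
clock: 45.5
tcp_pos: [0.4797, 0.2377, 0.0532]
orientation: [0.0, 0.803, 0.596, 0.0]
wrist_force: [-1.8, -2.3, 4.9]
finger_gap: 0.0412
grip_force: 92.2
```

```bash
python3 st.py
```

```text
t 45.5 tcp [0.4797 0.2377 0.0532] psi -0.2942 z [ 0.001 -0.   ] j6 2.175 F [-1.8 -2.3  4.9] T [-0.41  0.57  0.32] gap 0.0412 grip 92.2
```

Call:
carry_out --series '[{"travel":[0,0,0],"delta_rot":[0,0,0.2],"fingers":1},{"travel":[0,0,0],"delta_rot":[0,0,0],"fingers":-1},{"travel":[0,0,0],"delta_rot":[0,0,0],"fingers":-1},{"travel":[0,0,0],"delta_rot":[0,0,0],"fingers":-1},{"travel":[0,0,0.3],"delta_rot":[0,0,0],"fingers":-1}]'

```text
clock: 46.12
tcp_pos: [0.479, 0.2377, 0.0595]
orientation: [-0.0, 0.797, 0.604, -0.001]
wrist_force: [-1.0, 0.1, -0.5]
finger_gap: 0.0859
grip_force: 0.0
```

Call:
carry_out --series '[{"travel":[0,0,1],"delta_rot":[0,0,0],"fingers":-1},{"travel":[0,0,1],"delta_rot":[0,0,0],"fingers":-1},{"travel":[0,0,1],"delta_rot":[0,0,0],"fingers":-1},{"travel":[0,0,1],"delta_rot":[0,0,0],"fingers":-1},{"travel":[0,0,1],"delta_rot":[0,0,0],"fingers":-1}]'

```text
clock: 46.75
tcp_pos: [0.4795, 0.2379, 0.1862]
orientation: [0.0, 0.797, 0.604, 0.0]
wrist_force: [1.0, 0.1, -0.3]
finger_gap: 0.0851
grip_force: 0.0
```

Call:
carry_out --series '[{"travel":[0.8,-0.9,0],"delta_rot":[0,0,0.2],"fingers":-1},{"travel":[0.8,-0.9,0],"delta_rot":[0,0,0.2],"fingers":-1},{"travel":[0.8,-0.9,0],"delta_rot":[0,0,0.2],"fingers":-1},{"travel":[0.8,-0.9,0],"delta_rot":[0,0,0.2],"fingers":-1},{"travel":[0.8,-0.9,0],"delta_rot":[0,0,0.2],"fingers":-1}]'

```text
clock: 47.38
tcp_pos: [0.5802, 0.1246, 0.1854]
orientation: [0.0, 0.766, 0.643, 0.0]
wrist_force: [0.5, 0.2, -0.5]
finger_gap: 0.0854
grip_force: 0.0
```

Call:
carry_out --series '[{"travel":[0.8,-0.9,0],"delta_rot":[0,0,0.2],"fingers":-1},{"travel":[0.8,-0.9,0],"delta_rot":[0,0,0.2],"fingers":-1},{"travel":[0.8,-0.9,0],"delta_rot":[0,0,0.2],"fingers":-1},{"travel":[0.8,-0.9,0],"delta_rot":[0,0,0.2],"fingers":-1},{"travel":[0,0,0],"delta_rot":[0,0,0],"fingers":-1}]'

```text
clock: 48.0
tcp_pos: [0.6607, 0.0335, 0.1847]
orientation: [0.0, 0.741, 0.672, 0.0]
wrist_force: [-1.2, 0.4, 0.3]
finger_gap: 0.0853
grip_force: 0.0
```

```bash
python3 snap.py w10; python3 - <<'E'
from h import *
from workcell import env
M=np.load("pics/w10.npy")
b=env.read_camera("scene")["color"][:,:,::-1];cv2.imwrite("pics/s10.png",b)
w=cv2.imread("pics/w10.png")
cv2.imwrite("pics/v10.png",np.hstack([cv2.resize(w,(448,336)),cv2.resize(b[160:320,260:420],(336,336),interpolation=cv2.INTER_CUBIC)]))
E
```

```text
t 48.0 tcp [0.6607 0.0335 0.1847] psi_y -0.0975 zaxis [ 6.e-04 -3.e-04 -1.e+00] j6 1.598 F [-1.2  0.4  0.3] gap 0.0853 grip 0.0
```

View pics/v10.png

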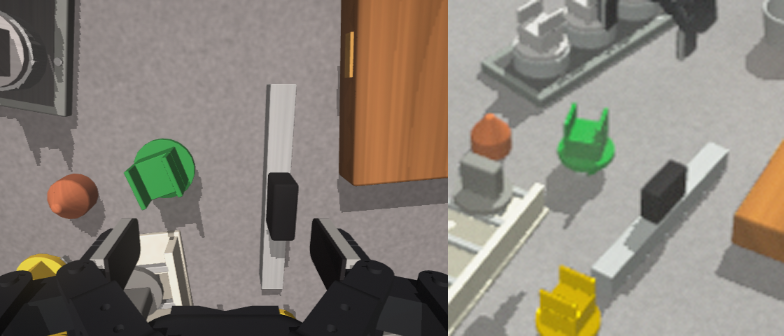

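w10 shows the bar from (283,85) to (273,289) in view pixels, with the black handle at (285,206). I'll fit the handle and bar model to both views.

```bash
cat > fitbar.py <<'E'
from h import *
from scipy.optimize import minimize
import sys
M=np.load("pics/w10.npy")
def mask(f,roi):
    im=cv2.imread(f);m=np.zeros(im.shape[:2],np.uint8);x,y,w,h=roi
    m[y:y+h,x:x+w]=(im[y:y+h,x:x+w].max(2)<62)*255
    n,l,s,c=cv2.connectedComponentsWithStats(m);k=1+np.argmax(s[1:,4]);return (l==k)
mw=mask("pics/w10.png",(375,235,62,110));ms=mask("pics/s10.png",(342,228,40,45))
print(mw.sum(),ms.sum(),[ (np.where(m)[1].min(),np.where(m)[1].max(),np.where(m)[0].min(),np.where(m)[0].max()) for m in (mw,ms)])
def sil(n,MM,p):
    c,s=np.cos(p[2]),np.sin(p[2]);P=[]
    for a in (-.03,.03):
        for b in (-.012,.012):
            for z in (.03,.072): P.append(proj(n,[p[0]+c*a-s*b,p[1]+s*a+c*b,z],MM))
    m=np.zeros((480,640),np.uint8);cv2.fillConvexPoly(m,(cv2.convexHull(np.array(P,np.float32))*16).astype(np.int32),1,shift=4);return m>0
def iou(a,b): return (a&b).sum()/(a|b).sum()
def cost(p,which=3):
    return -(which&1)*iou(sil("wrist",M,p),mw)-(which>>1)*iou(sil("scene",None,p),ms)
for w in (1,2,3):
    r=min((minimize(cost,[.705+dx,-.02+dy,1.477],args=(w,),method="Nelder-Mead",options=dict(initial_simplex=np.array([[.705+dx,-.02+dy,1.477],[.715+dx,-.02+dy,1.477],[.705+dx,-.01+dy,1.477],[.705+dx,-.02+dy,1.55]]))) for dx in (-.01,.005) for dy in (-.01,.01)),key=lambda r:r.fun)
    print(w,np.round(r.x,4),round(r.fun,3))
k=640/448
A=[atz("wrist",u*k,v*k,.03,M) for u,v in ((271,85),(297,84),(282,289))]
print("bar end mid",(A[0]+A[1])/2,"width",np.linalg.norm(A[0]-A[1]),"yaw right edge",np.arctan2(*(A[1]-A[2])[[1,0]]),"len",np.linalg.norm(A[1]-A[2]))
E
python3 fitbar.py
```

```text
3870 229 [(np.int64(380), np.int64(425), np.int64(247), np.int64(343)), (np.int64(352), np.int64(372), np.int64(242), np.int64(265))]
1 [ 0.7128 -0.0199  1.5384] -0.899
2 [ 0.715  -0.025   1.6595] -0.467
3 [ 0.7131 -0.0202  1.5148] -1.333
bar end mid [0.72528327 0.09980229 0.03      ] width 0.025591094216669736 yaw right edge 1.4670154468502872 len 0.23947539218995428
```

```bash
python3 -c "
from h import *
M=np.load('pics/w10.npy');k=640/448
for z in (0,.05): print(atz('wrist',340*k,183*k,z,M),atz('wrist',340*k,100*k,z,M))
print(tri(ray('wrist',340*k,180*k,M),ray('scene',260+(736-448)/2.1,160+205/2.1)))
"
```

```text
[ 0.79322639 -0.0203124   0.        ] [7.91871914e-01 7.68342615e-02 5.55111512e-17]
[ 0.77396876 -0.0011189   0.05      ] [0.77282098 0.08120273 0.05      ]
(array([0.78270277, 0.00198497, 0.04261282]), [6.4, 6.4])
```

Call:
carry_out --series '[{"travel":[0.68,-0.71,0],"delta_rot":[0,0,0],"fingers":-0.1},{"travel":[0.68,-0.71,0],"delta_rot":[0,0,0],"fingers":-0.1},{"travel":[0.69,-0.72,0],"delta_rot":[0,0,0],"fingers":-0.1},{"travel":[0,0,-1],"delta_rot":[0,0,0],"fingers":-0.1},{"travel":[0,0,-1],"delta_rot":[0,0,0],"fingers":-0.1}]' --squeeze 60

```text
clock: 48.72
tcp_pos: [0.7106, -0.0173, 0.1348]
orientation: [0.0, 0.74, 0.673, 0.0]
wrist_force: [-0.7, 0.9, 0.3]
finger_gap: 0.047
grip_force: 0.0
```

```bash
python3 snap.py w11; python3 - <<'E'
from h import *
M=np.load("pics/w11.npy");print("handle centre top predicted px",proj("wrist",[.712,-.02,.072],M))
im=cv2.imread("pics/w11.png");cv2.imwrite("pics/v11.png",im)
for v in (140,170,200,230): 
    r=im[v].max(1); print(v,[int(x) for x in r[230:410:6]])
E
```

```text
t 48.725 tcp [ 0.7106 -0.0173  0.1348] psi_y -0.0944 zaxis [ 7.e-04  1.e-04 -1.e+00] j6 1.528 F [-0.7  0.9  0.3] gap 0.047 grip 0.0
handle centre top predicted px (np.float64(325.33111978441866), np.float64(268.438846306851))
140 [157, 168, 164, 164, 165, 163, 166, 163, 163, 160, 171, 170, 165, 211, 212, 210, 211, 203, 212, 203, 117, 164, 163, 158, 159, 161, 163, 158, 166, 168]
170 [159, 163, 161, 168, 160, 159, 160, 164, 162, 161, 167, 166, 163, 211, 213, 209, 214, 204, 214, 203, 117, 167, 161, 158, 167, 162, 158, 161, 164, 157]
200 [163, 161, 160, 164, 163, 163, 165, 163, 167, 156, 164, 164, 166, 50, 49, 50, 49, 50, 49, 48, 115, 163, 159, 162, 154, 163, 163, 160, 169, 169]
230 [159, 166, 165, 161, 157, 160, 164, 160, 158, 158, 160, 163, 163, 54, 55, 54, 53, 53, 51, 51, 76, 163, 162, 162, 167, 165, 158, 160, 158, 156]
```

Call:
carry_out --series '[{"travel":[0.1,-0.1,-1],"delta_rot":[0,0,0],"fingers":-0.1},{"travel":[0,0,-1],"delta_rot":[0,0,0],"fingers":-0.1},{"travel":[0,0,-1],"delta_rot":[0,0,0],"fingers":-0.1},{"travel":[0,0,-0.85],"delta_rot":[0,0,0],"fingers":-0.1},{"travel":[0,0,0],"delta_rot":[0,0,0],"fingers":-0.1}]'

```text
clock: 49.4
tcp_pos: [0.7113, -0.0194, 0.0372]
orientation: [-0.002, 0.74, 0.673, -0.001]
wrist_force: [-0.5, -0.1, 0.3]
finger_gap: 0.047
grip_force: 0.0
```

Call:
carry_out --series '[{"travel":[0,0,0],"delta_rot":[0,0,0],"fingers":0.2},{"travel":[0,0,0],"delta_rot":[0,0,0],"fingers":0.5},{"travel":[0,0,0],"delta_rot":[0,0,0],"fingers":1},{"travel":[0,0,0],"delta_rot":[0,0,0],"fingers":1},{"travel":[0,0,0],"delta_rot":[0,0,0],"fingers":1}]'

```text
clock: 50.02
tcp_pos: [0.7142, -0.0205, 0.0405]
orientation: [0.001, 0.74, 0.673, 0.001]
wrist_force: [-0.6, 1.1, 6.6]
finger_gap: 0.0233
grip_force: 60.3
```

Call:
carry_out --series '[{"travel":[0,0,0],"delta_rot":[0,0,0],"fingers":1},{"travel":[0,0,0],"delta_rot":[0,0,0],"fingers":1}]' --squeeze 100

```text
clock: 50.28
tcp_pos: [0.7143, -0.0205, 0.0406]
orientation: [0.001, 0.74, 0.673, 0.001]
wrist_force: [-1.3, 1.4, 7.0]
finger_gap: 0.0227
grip_force: 99.1
```

```bash
python3 st.py
```

```text
t 50.27 tcp [ 0.7143 -0.0205  0.0406] psi -0.0948 z [0.003 0.   ] j6 1.524 F [-1.3  1.4  7. ] T [ 0.19  0.23 -0.03] gap 0.0227 grip 99.1
```

Call:
carry_out --series '[{"travel":[0,0,0.4],"delta_rot":[0,0,0],"fingers":1},{"travel":[0,0,0.8],"delta_rot":[0,0,0],"fingers":1},{"travel":[0,0,1],"delta_rot":[0,0,0],"fingers":1},{"travel":[0,0,1],"delta_rot":[0,0,0],"fingers":1},{"travel":[0,0,1],"delta_rot":[0,0,0],"fingers":1}]'

```text
clock: 50.9
tcp_pos: [0.7125, -0.0208, 0.1436]
orientation: [-0.001, 0.74, 0.673, -0.001]
wrist_force: [-0.9, -0.6, -4.6]
finger_gap: 0.0225
grip_force: 98.2
```

Call:
carry_out --series '[{"travel":[0,0,1],"delta_rot":[0,0,0],"fingers":1},{"travel":[0,0,0.6],"delta_rot":[0,0,0],"fingers":1},{"travel":[-0.4,0.4,0],"delta_rot":[0,0,0],"fingers":1},{"travel":[-0.86,0.94,0],"delta_rot":[0,0,-0.16],"fingers":1},{"travel":[-0.86,0.94,0],"delta_rot":[0,0,-0.16],"fingers":1}]'

```text
clock: 51.52
tcp_pos: [0.6592, 0.0366, 0.1825]
orientation: [-0.001, 0.751, 0.66, -0.001]
wrist_force: [-0.2, -0.2, -4.8]
finger_gap: 0.023
grip_force: 98.6
```

Call:
carry_out --series '[{"travel":[-0.86,0.94,0],"delta_rot":[0,0,-0.16],"fingers":1},{"travel":[-0.86,0.94,0],"delta_rot":[0,0,-0.16],"fingers":1},{"travel":[-0.86,0.94,0],"delta_rot":[0,0,-0.16],"fingers":1},{"travel":[-0.86,0.94,0],"delta_rot":[0,0,-0.16],"fingers":1},{"travel":[-0.86,0.94,0],"delta_rot":[0,0,-0.16],"fingers":1}]'

```text
clock: 52.15
tcp_pos: [0.5515, 0.1544, 0.183]
orientation: [-0.0, 0.777, 0.63, -0.001]
wrist_force: [-0.2, 0.3, -4.3]
finger_gap: 0.0227
grip_force: 98.6
```

Call:
carry_out --series '[{"travel":[-0.86,0.94,0],"delta_rot":[0,0,-0.16],"fingers":1},{"travel":[-0.86,0.94,0],"delta_rot":[0,0,-0.16],"fingers":1},{"travel":[-0.86,0.94,0],"delta_rot":[0,0,-0.16],"fingers":1},{"travel":[-0.4,0.5,0],"delta_rot":[0,0,-0.16],"fingers":1},{"travel":[0,0,0],"delta_rot":[0,0,0],"fingers":1}]'

```text
clock: 52.78
tcp_pos: [0.4771, 0.2374, 0.1833]
orientation: [-0.0, 0.796, 0.606, -0.001]
wrist_force: [0.4, -0.7, -4.3]
finger_gap: 0.0226
grip_force: 98.8
```

```bash
python3 st.py
```

```text
t 52.77 tcp [0.4771 0.2374 0.1833] psi -0.2689 z [-0.001 -0.001] j6 2.151 F [ 0.4 -0.7 -4.3] T [-0.05 -0.02 -0.05] gap 0.0226 grip 98.8
```

Call:
carry_out --series '[{"travel":[0.1,0.02,-0.6],"delta_rot":[0,0,-0.07],"fingers":1},{"travel":[0,0,-0.8],"delta_rot":[0,0,0],"fingers":1},{"travel":[0,0,0],"delta_rot":[0,0,0],"fingers":1},{"travel":[0,0,0],"delta_rot":[0,0,0],"fingers":1}]'

```text
clock: 53.28
tcp_pos: [0.4812, 0.2369, 0.1484]
orientation: [0.0, 0.799, 0.602, -0.0]
wrist_force: [0.6, 0.2, -5.3]
finger_gap: 0.0227
grip_force: 98.6
```

```bash
python3 snap.py w12; python3 - <<'E'
from h import *
from workcell import env
b=env.read_camera("scene")["color"][:,:,::-1];cv2.imwrite("pics/s12.png",b)
w=cv2.imread("pics/w12.png")
cv2.imwrite("pics/v12.png",np.hstack([cv2.resize(w,(448,336)),cv2.resize(b[100:220,260:380],(336,336),interpolation=cv2.INTER_CUBIC)]))
E
```

```text
t 53.275 tcp [0.4812 0.2369 0.1484] psi_y -0.2789 zaxis [-2.e-04 -2.e-04 -1.e+00] j6 2.158 F [ 0.6  0.2 -5.3] gap 0.0227 grip 98.6
```

View pics/v12.png

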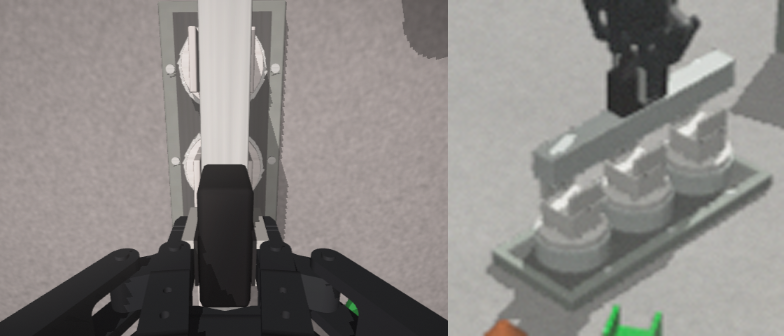

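The view shows the bar lined up with the row over all three rests, about 1.5 mm too far in +x. I'll correct that and lower it in small steps.

Call:
carry_out --series '[{"travel":[-0.05,0.03,-0.4],"delta_rot":[0,0,0.03],"fingers":1},{"travel":[0,0,-0.4],"delta_rot":[0,0,0],"fingers":1},{"travel":[0,0,0],"delta_rot":[0,0,0],"fingers":1}]'

```text
clock: 53.75
tcp_pos: [0.4784, 0.2378, 0.1272]
orientation: [-0.0, 0.797, 0.604, -0.001]
wrist_force: [-0.6, -0.9, -4.0]
finger_gap: 0.023
grip_force: 99.0
```

```bash
python3 st.py
```

```text
t 53.75 tcp [0.4784 0.2378 0.1272] psi -0.2748 z [-0.002 -0.001] j6 2.157 F [-0.6 -0.9 -4. ] T [ 0.05 -0.02  0.02] gap 0.023 grip 99.0
```

Call:
carry_out --series '[{"travel":[0.03,0,-0.2],"delta_rot":[0,0,0],"fingers":1},{"travel":[0,0,-0.2],"delta_rot":[0,0,0],"fingers":1},{"travel":[0,0,0],"delta_rot":[0,0,0],"fingers":1}]'

```text
clock: 54.12
tcp_pos: [0.48, 0.238, 0.1181]
orientation: [-0.0, 0.797, 0.603, -0.0]
wrist_force: [-0.5, -0.0, -3.7]
finger_gap: 0.0224
grip_force: 99.0
```

Call:
carry_out --series '[{"travel":[0,0,-0.1],"delta_rot":[0,0,0],"fingers":1},{"travel":[0,0,-0.06],"delta_rot":[0,0,0],"fingers":1},{"travel":[0,0,0],"delta_rot":[0,0,0],"fingers":1}]'

```text
clock: 54.5
tcp_pos: [0.4802, 0.2381, 0.1145]
orientation: [-0.0, 0.797, 0.604, -0.0]
wrist_force: [-0.1, 0.4, -4.2]
finger_gap: 0.0225
grip_force: 99.0
```

```bash
python3 st.py
```

```text
t 54.5 tcp [0.4802 0.2381 0.1145] psi -0.275 z [-0. -0.] j6 2.156 F [-0.1  0.4 -4.2] T [-0.02  0.   -0.04] gap 0.0225 grip 99.0
```

Call:
carry_out --series '[{"travel":[0,0,-0.06],"delta_rot":[0,0,0],"fingers":1},{"travel":[0,0,-0.04],"delta_rot":[0,0,0],"fingers":1},{"travel":[0,0,0],"delta_rot":[0,0,0],"fingers":1}]'

```text
clock: 54.88
tcp_pos: [0.4803, 0.2381, 0.1126]
orientation: [0.0, 0.797, 0.604, 0.0]
wrist_force: [-1.3, -0.5, 0.8]
finger_gap: 0.0226
grip_force: 99.6
```

```bash
python3 st.py
```

```text
t 54.88 tcp [0.4803 0.2381 0.1126] psi -0.275 z [0.001 0.   ] j6 2.156 F [-1.3 -0.5  0.8] T [-0.16  0.32  0.02] gap 0.0226 grip 99.6
```

Contact exactly at the expected height (the weight has come off). Releasing and withdrawing.

Call:
carry_out --series '[{"travel":[0,0,0],"delta_rot":[0,0,0],"fingers":0},{"travel":[0,0,0],"delta_rot":[0,0,0],"fingers":-0.3},{"travel":[0,0,0],"delta_rot":[0,0,0],"fingers":-0.3},{"travel":[0,0,0.3],"delta_rot":[0,0,0],"fingers":-0.3},{"travel":[0,0,1],"delta_rot":[0,0,0],"fingers":-0.3}]'

```text
clock: 55.5
tcp_pos: [0.4793, 0.2377, 0.1441]
orientation: [-0.0, 0.797, 0.603, -0.001]
wrist_force: [-0.3, 0.4, 0.4]
finger_gap: 0.0552
grip_force: 0.0
```

Call:
carry_out --series '[{"travel":[0,0,1],"delta_rot":[0,0,0],"fingers":-0.3},{"travel":[0,0,1],"delta_rot":[0,0,0],"fingers":-0.3},{"travel":[-0.4,0.4,1],"delta_rot":[0,0,0],"fingers":-0.3},{"travel":[-0.4,0.4,0.5],"delta_rot":[0,0,0],"fingers":-0.3},{"travel":[0,0,0],"delta_rot":[0,0,0],"fingers":-0.3}]'

```text
clock: 56.12
tcp_pos: [0.4601, 0.2589, 0.233]
orientation: [0.0, 0.797, 0.604, 0.001]
wrist_force: [0.3, 0.1, -0.7]
finger_gap: 0.0554
grip_force: 0.0
```

```bash
python3 snap.py w13; python3 - <<'E'
from h import *
from workcell import env
b=env.read_camera("scene")["color"][:,:,::-1];cv2.imwrite("pics/s13.png",b)
w=cv2.imread("pics/w13.png")
cv2.imwrite("pics/v13.png",np.hstack([cv2.resize(w,(448,336)),cv2.resize(b[120:320,200:400],(336,336),interpolation=cv2.INTER_CUBIC)]))
E
```

```text
t 56.125 tcp [0.4601 0.2589 0.233 ] psi_y -0.2734 zaxis [ 1.9e-03  6.0e-04 -1.0e+00] j6 2.205 F [ 0.3  0.1 -0.7] gap 0.0554 grip 0.0
```

View pics/v13.png

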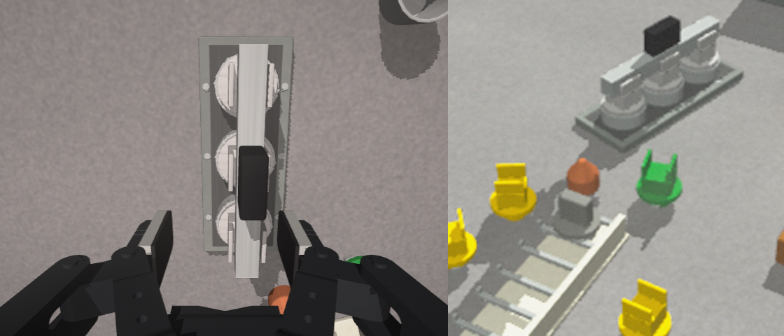

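The bar lies in all three channels with its handle at (252,183) in view pixels, its ends past the outer rests. The cap hangs on the rack, the nozzle, which is in view, stands where it was, and the arm is clear.

```bash
python3 -c "
from workcell import env
print(env.hand_in())"
```

```text
the job is handed in; nothing more can be done
None
```

The job is handed in: all three rests are locked in the stage, the cap hangs on the hook nearest the stage, and the bar lies handle up across all three rests; the hand-in returned no verdict.

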